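Tip the nut tray into the tin

ROBOT

A 6-joint arm with a two-finger parallel gripper is mounted at the origin on a cart in front of the work surface, level with it; the furniture and walls round the work are solid. World frame = base frame: x ahead of the robot, y to its left, z up, the work surface at z = 0. Lengths are in m, angles in rad, forces in N, time in s.
With the tool pointing down it reaches from about 0.35 to 0.85 m from the base axis. Payload 8.1 kg.
Tool frame: the origin (TCP) lies between the finger pads; the fingertips stand nose_length ahead of it and the grasp point (between the pads) lies 2 mm behind it (nose_length is the distance from the TCP to the fingertips, in m); z points along the fingers, x is the direction in which the jaws open and shut, and the axes are right-handed (so a half turn about z gives the same grasp; the last joint's range is limited). The gripper opens to 93 mm and grips with 3 to 60 N. Pads are 15 mm wide; open, the fingers measure 128 mm over their backs; the gripper's body (75 mm by 188 mm) begins 65 mm behind the grasp point.
Start: joints at [1.24, 0.13, 1.488, -0, 1.523, -0.085], TCP at [0.146, 0.582, 0.236] pointing down, gripper open.
Joint ranges: [-2.96, 2.96], [-0.89, 2.26], [0.02, 2.5], [-1.34, 4.48], [0, 2.73], [-2.66, 2.66]. Speed limits (rad/s): [2.39, 2.39, 2.79, 3.14, 3.14, 3.14].

INTERFACE

Orientations are given as a rotation vector (axis times angle).
In Python, from plant import * gives the robot as it stands.
- The arm moves only by the tool carry_out, never from a script. Its argument "steps" is a list of rows, each an object with "xyz": the shift along the world's x, y, z in cm, a list of three; "rot": the turn, a rotation vector about the world's x, y, z in degrees, a list of three. In form: [{"xyz": [tx, ty, tz], "rot": [rx, ry, rz]}, ...]. A call has 1 to 10 rows; each row is the pose to reach, as a shift and turn from the pose commanded when the call began; what a row does not reach only later rows make up. A row lasts 1/10 s, in which the tool goes at most 50 mm and 8.59 degrees, less where a joint would pass 70% of its speed; a pose out of reach is approached as far as the arm can. A call with a gripper value outside its range is refused whole. "grip" is the opening, from 0 (shut) to 1 (fully open), set as the call begins (left out, the last holds). The fingers move at their own pace and stop on an object; "force" is the grip in N (left out, the last holds). Time passes only in rows, so rows that repeat a pose let the fingers close. It gives the time, the measured TCP pose, the force and the opening at its end, in the units of the state.
- read_state(): the state, without advancing time (a new reading comes with each control period).
- read_camera(name): name is "scene" or "top" or "wrist"; returns the picture (400x640x3 uint8, red, green, blue); there is no depth.
- calibration(name): a dict with "fov_y" (degrees; the focal length in pixels is half the picture's height over the tangent of half this angle, whatever the lens; pixels are square), "cx", "cy" (the principal point, pixels), "xyz" and "attitude" of the camera in the world. Camera axes: x right, y down, z forward; pixel columns grow to the right and rows downward; lengths in m; the calibration is good to about 2 mm. The wrist camera is an equidistant fisheye: a pixel r from the principal point sees the ray r / f radians off the axis. A picture is of the moment at which its call begins: read the wrist's pose just before it. calibration takes no time and is no camera call; for the wrist camera it gives the pose at the moment of the call.
- close_job(): hands the job in, once; it reports no verdict.
The state is a dict: "t": time; "q": joint angles; "dq": joint speeds; "joint_torque": joint torques, N m; "tool_pos": TCP position; "orientation": TCP orientation; "force": force on the tool from outside, world axes, zero at the start; "wrist_torque": the same for the moment, N m; "opening": finger opening in m.
Only numpy, scipy, OpenCV 4.12 (cv2) and the standard library are available. Lean on these libraries where they do the work, as an engineer would, in place of code of your own. Each camera call takes 0.05 s, during which the arm holds its last target.

TASK

Stand the wide, empty tin on the bench under the spout of the tilt tray. Then lift the tray by the leaning tab on its free edge until all three nuts have slid out into the tin, without touching the nuts, lower the tray gently until it lies on its rest again, and let go. The tin must end upright on the bench with the nuts in it; leave the tin of tacks, the awl and the screwdriver where they are.

Things in the scene. Friction and masses are not known exactly. Their poses are not given: they have to be found in the camera images.
- tilt_stand: grey steel stand of the tilt tray, fixed. Origin: on the bench (z = 0) below the hinge axis, midway between the two hinge cheeks. +x: level, the way the tray pours; +y: along the hinge; z up. Cheeks at y = +/-43 mm, 24 mm wide in x, 150 mm high; base plate 100 mm wide, 11 mm high, x = +10 to -175 mm. The tin catches the nuts well with its centre about 80 mm from here along +x.
- tray_hinge (a point): middle of the hinge axis, level with the tray floor, 135 mm above the bench. Axes of the stand. The tray is 70 mm wide outside, 64 inside, floor 4 mm thick, walls 16 mm high above it, end wall 146 mm behind the hinge (-x), open spout 50 mm beyond it (+x).
- tray (a joint): tray angle, rad: 0 = level, down on its rubber rest (start); grows as the free edge is lifted; stop at 1.0. The tray (350 g) has a light damper (0.06 N m s/rad) and falls shut if let go. The nuts start to slide between 0.4 and 0.65, by unknown friction. Turning down faster than 1.0 rad/s in the last 0.1 rad is a bang; let go well above its rest the tray drops faster than that, so lower it until the rest is felt.
- tray_tab (a point): grip point in the black tab on the tray's free edge. Tab: flat plate 8 mm thick, 46 wide (along the hinge), 46 long; this point 30 mm up from its root. Tray down, it leans 40 deg from vertical, up and outward (stand -x), so fingers must lie in that slope to grip it flat; it turns with the tray. Tray down: 172 mm from the hinge along -x, 164 mm above the bench, end wall 22 mm inward. Axes: the tray's.
- tray_lip (a point): middle of the spout's edge, on the tray floor, 50 mm beyond the hinge, 135 mm above the bench with the tray down; it sinks by about 28 mm at 0.6 rad. Axes: the tray's, equal to the stand's when down.
- tin_wide: the wide, low, EMPTY round open tin with green tape: 93 mm outside diameter, 39 mm high, wall 5 to 9 mm thick (middle about 43 mm from the axis), floor 3 mm, about 120 g, loose on the bench. The wall can be pinched from above. Origin: centre of its underside, z up. It may have swapped places with the tin of tacks.
- tin_tacks: bystander: narrower tin with the same green tape, full of tacks: 77 mm diameter, 41 mm high, loose. Origin: centre of its underside.
- awl: bystander: short wooden awl lying on the bench, 152 x 39 x 39 mm, loose. Origin: centre of its underside; long axis along its y.
- driver: bystander: small black-handled screwdriver lying on the bench, 150 x 23 x 25 mm, loose. Origin: centre of its underside; long axis along its y.
- nut_0: square steel nut, 22 x 22 x 11 mm with an 11 mm hole, about 32 g; at the start it lies flat, loose, on the tray floor. Origin: centre of its underside (as it lay at the start).
- nut_1: square steel nut, 22 x 22 x 11 mm with an 11 mm hole, about 32 g; at the start it lies flat, loose, on the tray floor. Origin: centre of its underside (as it lay at the start).
- nut_2: square steel nut, 22 x 22 x 11 mm with an 11 mm hole, about 32 g; at the start it lies flat, loose, on the tray floor. Origin: centre of its underside (as it lay at the start).
Not all that is in view belongs to the job. What is shaped like the tin_wide but blue or white is not meant.

How it is judged:
By the outcome, as a careful person would: the job done as asked, in the order asked, and still so for the second after the job is handed in, with the robot touching nothing.
It also fails if it takes over 61 s, if anything falls off the work surface, if the arm or the gripper's body presses on something with over 40 N, if the wrist force passes 120 N, or if a joint passes its speed limit or range.

## Working session

There is one attempt and no reset: what is moved stays moved. The work goes in short steps, Python scripts to look and compute and a tool call to move; the robot and the scene stay as the last step left them, time stands still between calls to the robot, and variables do not carry over. Pictures are saved under pics/ and viewed, and the job is handed in when it is done.

Besides the shell and the picture viewer there is one more tool, called after ">>>" as name(argument=value, ...) on one line, values as JSON. carry_out: Moves the arm, as the interface text tells. Its arguments: {"type":"object","properties":{"steps":{"type":"array","items":{"type":"object","properties":{"xyz":{"type":"array","items":{"type":"number"}},"rot":{"type":"array","items":{"type":"number"}}}}},"grip":{"type":"number"},"force":{"type":"number"}},"required":["steps"]}

```bash
mkdir -p pics; ls
python3 - <<'E'
from plant import *
import cv2
s=read_state();print(s)
for n in ("scene","top","wrist"):
    print(n,calibration(n))
    im=read_camera(n);cv2.imwrite(f"pics/{n}0.png",im[:,:,::-1])
E
```

```text
pics
{'t': 0.0, 'q': array([ 1.23957768e+00,  1.31140466e-01,  1.48927454e+00, -4.13301775e-05,
        1.52301266e+00, -8.54415734e-02]), 'dq': array([ 3.54808321e-04, -7.29017406e-04, -5.22580895e-04, -4.86576781e-05,
        2.35985229e-04,  2.73134169e-05]), 'joint_torque': array([ 5.94890298e-04, -5.59843898e+01, -4.91767716e+01,  7.68765109e-02,
        3.52156966e-02, -1.34963975e-04]), 'tool_pos': array([0.14582578, 0.58144927, 0.2346024 ]), 'orientation': array([ 2.47617276e+00,  1.93175066e+00, -2.37950225e-03]), 'force': array([ 0.38943375,  0.59446783, -0.51232615]), 'wrist_torque': array([ 0.02469952, -0.04364899, -0.04085264]), 'opening': 0.09286365667252305}
scene {'fov_y': 57.49600040184843, 'cx': 325.1066816758783, 'cy': 191.20697703411824, 'xyz': array([-0.05146323, -0.65806526,  0.81137088]), 'attitude': array([-2.10961828,  0.65080628, -0.33721563])}
top {'fov_y': 43.5455572541873, 'cx': 314.36670546852895, 'cy': 191.74249705511718, 'xyz': array([0.38218561, 0.16099718, 2.06073093]), 'attitude': array([-2.22976572,  2.16162359, -0.07475012])}
wrist {'fov_y': 65.70646984690485, 'cx': 315.3637180281068, 'cy': 201.35123860029012, 'xyz': array([0.0754791 , 0.59931233, 0.38411947]), 'attitude': array([2.30625156, 1.79783238, 0.23543247])}
```

View pics/scene0.png

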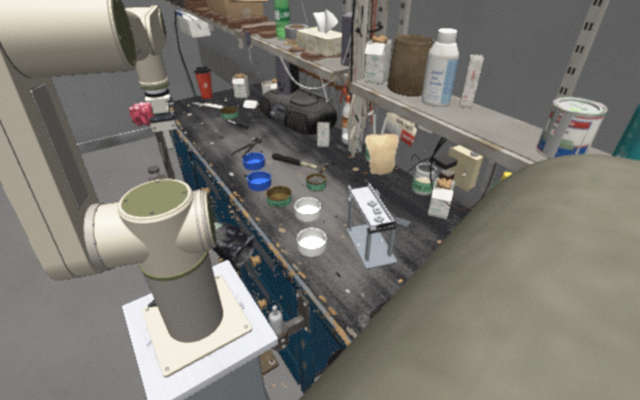

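View pics/top0.png

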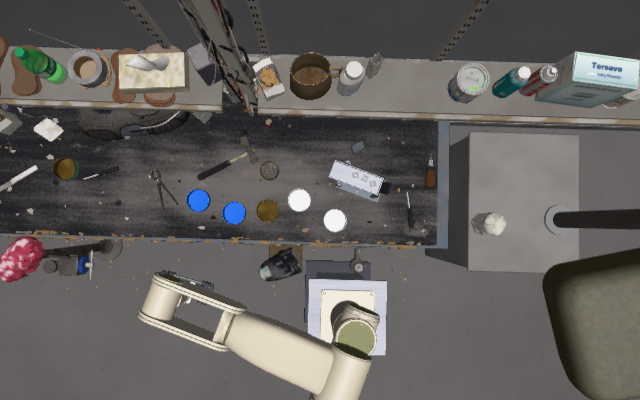

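View pics/wrist0.png

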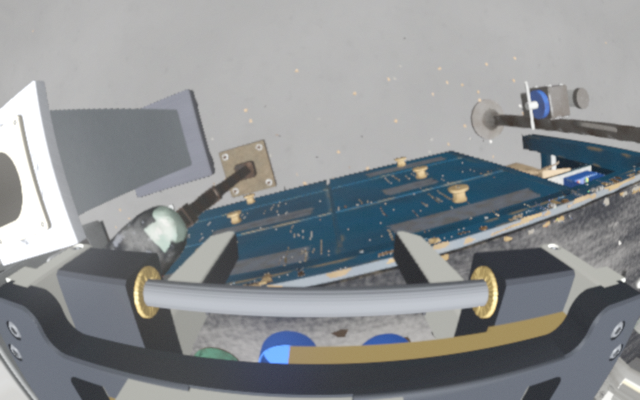

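Run:
```python
import cv2
t=cv2.imread("pics/top0.png");s=cv2.imread("pics/scene0.png")
cv2.imwrite("pics/top_c.png",cv2.resize(t[130:250,180:440],(780,360),interpolation=cv2.INTER_CUBIC))
cv2.imwrite("pics/top_c2.png",cv2.resize(t[140:230,20:220],(800,360),interpolation=cv2.INTER_CUBIC))
cv2.imwrite("pics/sc_c.png",cv2.resize(s[130:280,230:430],(800,600),interpolation=cv2.INTER_CUBIC))
```

```text
(no output)
```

View pics/top_c.png

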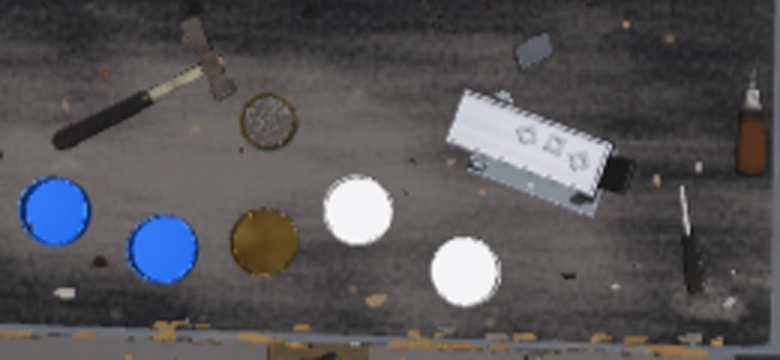

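View pics/sc_c.png

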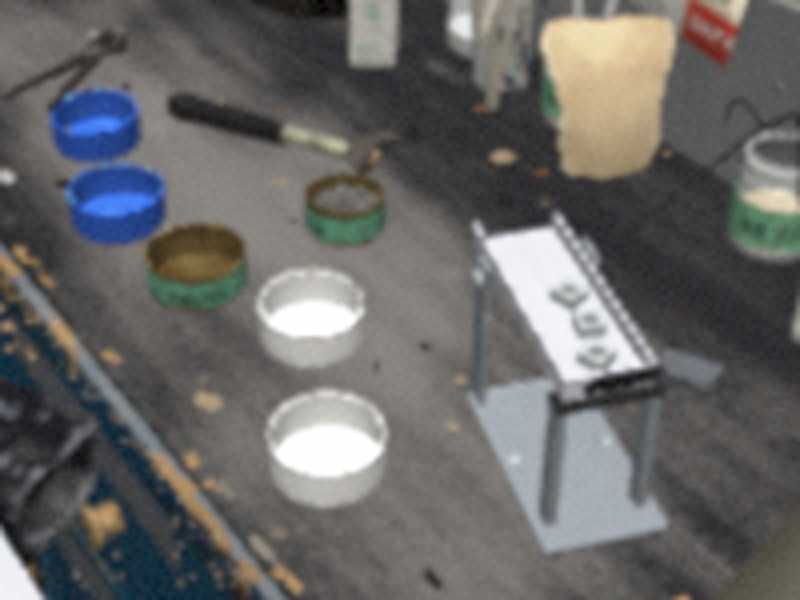

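View pics/top_c2.png

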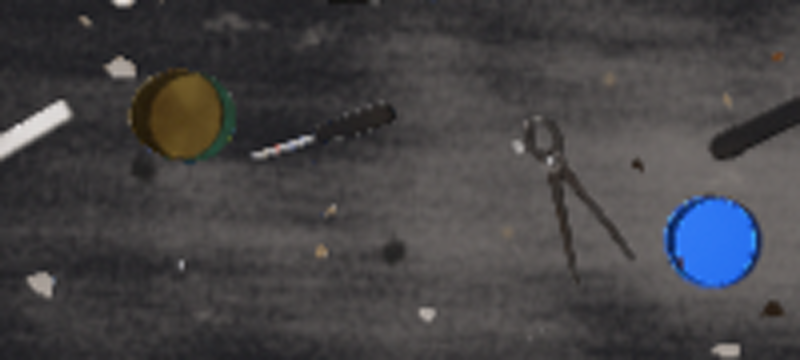

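```bash
cat > h.py <<'E'
import numpy as np, cv2
from scipy.spatial.transform import Rotation as R
from plant import *
def K(c):
    f=200/np.tan(np.radians(c["fov_y"])/2); return np.array([[f,0,c["cx"]],[0,f,c["cy"]],[0,0,1]])
def proj(c,P):
    P=np.atleast_2d(P); X=(P-c["xyz"])@R.from_rotvec(c["attitude"]).as_matrix()
    u=X@K(c).T; return u[:,:2]/u[:,2:]
def back(c,px,z):
    d=R.from_rotvec(c["attitude"]).as_matrix()@np.linalg.solve(K(c),[px[0],px[1],1]); o=c["xyz"]
    return o+d*(z-o[2])/d[2]
E
python3 - <<'E'
from h import *
t=calibration("top");s=calibration("scene")
print("cheeks",back(t,(347.7,162.3),.15),back(t,(339.3,185),.15))
print("tin",back(t,(268,210.5),.039), "scene",back(s,(230+196/4,130+247/4),.039))
print("tacks",back(t,(180+268/3,130+121/3),.041),"awl",back(t,(180+750/3,130+140/3),.02),"drv",back(t,(180+690/3,130+250/3),.01))
print("white",back(t,(180+358/3,130+210/3),.039),back(t,(180+466/3,130+271/3),.039))
print("tab",back(t,(180+620/3,130+175/3),.164))
print("spout corners",back(t,(180+467/3,130+90/3),.151),back(t,(180+447/3,130+143/3),.151))
print("far",back(t,(65,169),.06))
print("front edge",back(t,(300,237),0))
E
```

```text
cheeks [0.61224588 0.02076717 0.15      ] [0.52390909 0.05058388 0.15      ]
tin [0.42005348 0.3288112  0.039     ] scene [0.42184665 0.33376672 0.039     ]
tacks [0.58256736 0.32913154 0.041     ] awl [ 0.57949252 -0.32783362  0.02      ] drv [ 0.426994   -0.25065481  0.01      ]
white [0.46633591 0.203941   0.039     ] [0.38883623 0.05619543 0.039     ]
tab [ 0.51583936 -0.12904835  0.164     ]
spout corners [0.61951785 0.06725632 0.151     ] [0.55072705 0.09085677 0.151     ]
far [0.5601352  1.14260215 0.06      ]
front edge [0.31631582 0.19710567 0.        ]
```

```bash
cat >> h.py <<'E'
def wire(p):
    x,y,w=p; T=lambda Q:(np.array(Q)@R.from_euler('z',w,degrees=True).as_matrix().T)+[x,y,0]
    b=[(.010,.05,.011),(.010,-.05,.011),(-.175,-.05,.011),(-.175,.05,.011)]
    tr=[(.05,.035,.151),(.05,-.035,.151),(-.146,-.035,.151),(-.146,.035,.151)]
    fl=[(.05,.032,.135),(.05,-.032,.135),(-.146,-.032,.135),(-.146,.032,.135)]
    u=np.array([-np.sin(np.radians(40)),0,np.cos(np.radians(40))]); g=np.array([-.172,0,.164])
    tab=[g+u*.016+[0,.023,0],g+u*.016-[0,.023,0],g-u*.03-[0,.023,0],g-u*.03+[0,.023,0]]
    L=[T(b),T(tr),T(fl),T(tab)]
    for sy in(1,-1): L.append(T([(.012,sy*.043,.15),(-.012,sy*.043,.15),(-.012,sy*.043,0),(.012,sy*.043,0)]))
    return L
def draw(im,c,Ls,k,o,out,sz):
    x0,y0=o; crop=cv2.resize(im[y0:y0+sz[1],x0:x0+sz[0]],None,fx=k,fy=k,interpolation=cv2.INTER_CUBIC)
    cols=[(0,0,255),(0,255,0),(255,255,0),(255,0,255),(0,165,255),(0,165,255)]
    for L,cl in zip(Ls,cols):
        q=((proj(c,L)-[x0,y0]+.5)*k-.5).astype(np.int32)
        cv2.polylines(crop,[q],True,cl,1)
    cv2.imwrite(out,crop)
E
cat > ov.py <<'E'
import sys
from h import *
p=list(map(float,sys.argv[1:4])); n=sys.argv[4]
draw(cv2.imread("pics/top0.png"),calibration("top"),wire(p),7,(315,145),f"pics/ovt{n}.png",(100,70))
draw(cv2.imread("pics/scene0.png"),calibration("scene"),wire(p),6,(330,170),f"pics/ovs{n}.png",(100,100))
E
python3 ov.py .568 .036 72 1
```

```text
(no output)
```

View pics/ovt1.png

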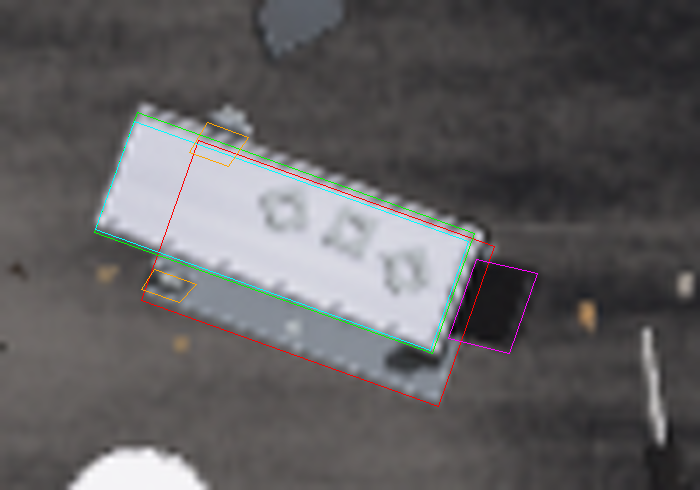

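View pics/ovs1.png

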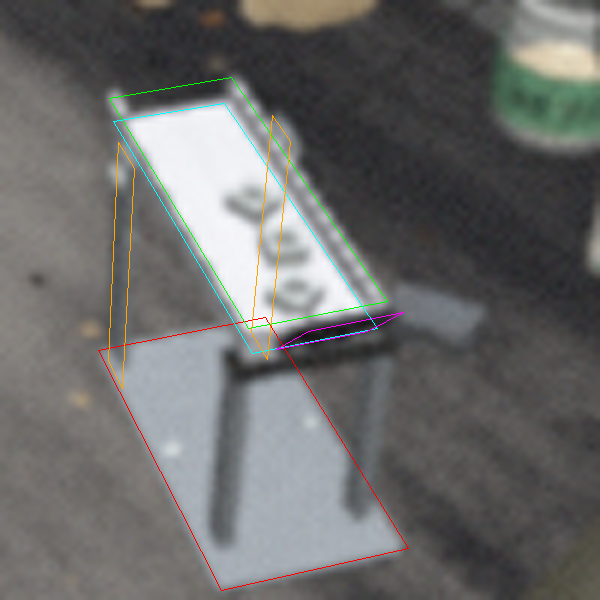

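Run:
```python
import plant
print([n for n in dir(plant) if n[0]!='_'])
from h import *
print(getattr(plant,'nose_length',None))
t=calibration("top");s=calibration("scene")
def ring(c,x,y,r,z):
    a=np.linspace(0,6.28,60);return proj(c,np.c_[x+r*np.cos(a),y+r*np.sin(a),0*a+z])
for n,c,o,k in(("top",t,(235,150),8),("scene",s,(255,165),8)):
    im=cv2.imread(f"pics/{n}0.png");w=75 if n=="top" else 80
    cr=cv2.resize(im[o[1]:o[1]+w,o[0]:o[0]+w],None,fx=k,fy=k,interpolation=cv2.INTER_CUBIC)
    for z,cl in((.039,(0,0,255)),(0,(255,0,255))):
        cv2.polylines(cr,[((ring(c,.421,.331,.0465,z)-o+.5)*k-.5).astype(np.int32)],True,cl,1)
    cv2.polylines(cr,[((ring(c,.5826,.329,.0385,.041)-o+.5)*k-.5).astype(np.int32)],True,(255,255,0),1)
    cv2.imwrite(f"pics/tin_{n}.png",cr)
```

```text
['IKError', 'calibration', 'close_job', 'nose_length', 'read_camera', 'read_state']
0.017
```

View pics/tin_top.png

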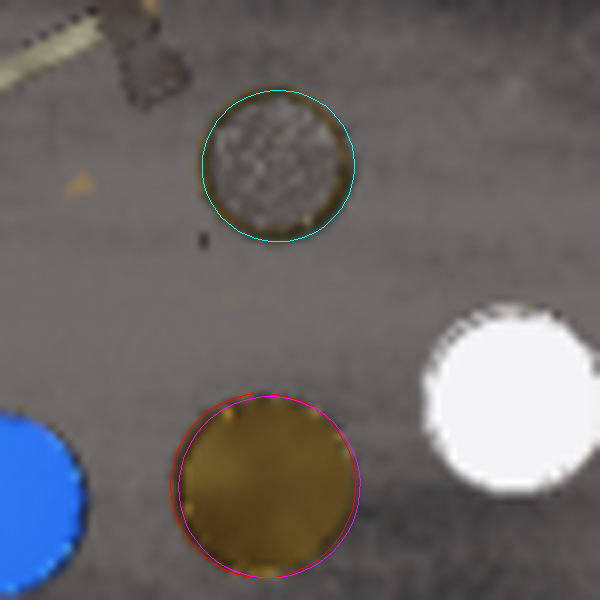

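View pics/tin_scene.png

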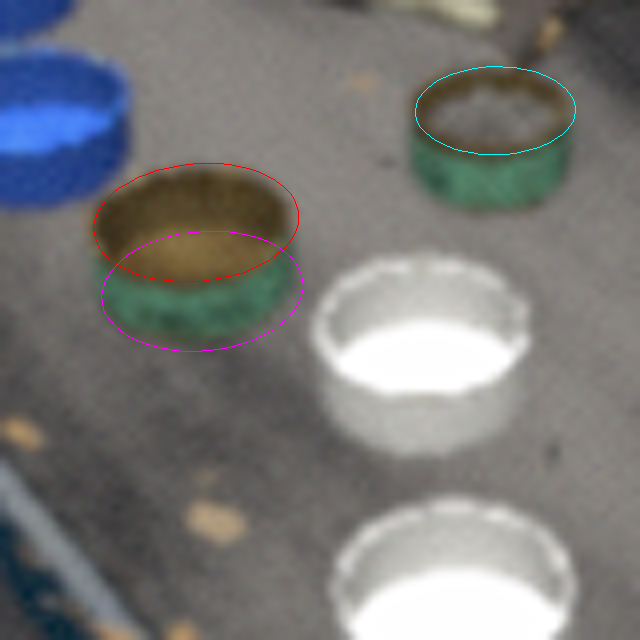

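```bash
cat >> h.py <<'E'
YAW=72.;O=np.array([.569,.035,0])
Rs=lambda w=None:R.from_euler('z',YAW if w is None else w,degrees=True)
def frame(xt,zt):
    xt=np.array(xt,float);zt=np.array(zt,float);return R.from_matrix(np.c_[xt,np.cross(zt,xt),zt])
def R_tin(l=20):
    a=np.radians(l);return Rs()*frame([0,-1,0],[-np.sin(a),0,-np.cos(a)])
def R_tab(th=0,lean=40):
    a=np.radians(lean)-th;return Rs()*frame([np.cos(a),0,np.sin(a)],[np.sin(a),0,-np.cos(a)])
def go(pos,rot):
    s=read_state();r0=R.from_rotvec(s["orientation"])
    print("t %.2f"%s["t"],"xyz cm",np.round((np.array(pos)-s["tool_pos"])*100,2),"rot deg",np.round(np.degrees((rot*r0.inv()).as_rotvec()),1),
     "F",np.round(s["force"],1),"open %.4f"%s["opening"],"q",np.round(s["q"],2))
E
python3 - <<'E'
from h import *
go([.379,.344,.10],R_tin())
E
```

```text
t 0.15 xyz cm [ 23.32 -23.76 -13.48] rot deg [-19.6 -10.9 -92.9] F [0.2 0.3 0.8] open 0.0932 q [ 1.24  0.13  1.49 -0.    1.52 -0.09]
```

>>> carry_out(steps=[{"xyz": [6, -6, 0], "rot": [-2, -1, -9]}, {"xyz": [23.3, -23.8, -8], "rot": [-19.6, -10.9, -92.9]}, {"xyz": [23.3, -23.8, -8], "rot": [-19.6, -10.9, -92.9]}, {"xyz": [23.3, -23.8, -8], "rot": [-19.6, -10.9, -92.9]}, {"xyz": [23.3, -23.8, -8], "rot": [-19.6, -10.9, -92.9]}, {"xyz": [23.3, -23.8, -8], "rot": [-19.6, -10.9, -92.9]}, {"xyz": [23.3, -23.8, -8], "rot": [-19.6, -10.9, -92.9]}, {"xyz": [23.3, -23.8, -8], "rot": [-19.6, -10.9, -92.9]}, {"xyz": [23.3, -23.8, -8], "rot": [-19.6, -10.9, -92.9]}, {"xyz": [23.3, -23.8, -8], "rot": [-19.6, -10.9, -92.9]}], grip=0.45)

```text
t: 1.15
tool_pos: [0.379, 0.3434, 0.1552]
orientation: [2.813, -0.217, -0.072]
force: [-0.2, 0.1, 0.0]
opening: 0.0412
```

Run:
```python
from h import *
go([.379,.344,.10],R_tin())
```

```text
t 1.15 xyz cm [-0.    0.06 -5.52] rot deg [-1.8 -1.1 -8.9] F [-0.2  0.1  0. ] open 0.0412 q [ 0.76  0.22  1.57 -0.17  1.62  0.93]
```

>>> carry_out(steps=[{"xyz": [0, 0, -3], "rot": [-1.8, -1.1, -8.9]}, {"xyz": [0, 0.1, -7.5], "rot": [-1.8, -1.1, -8.9]}, {"xyz": [0, 0.1, -7.5], "rot": [-1.8, -1.1, -8.9]}, {"xyz": [0, 0.1, -7.5], "rot": [-1.8, -1.1, -8.9]}])

```text
t: 1.55
tool_pos: [0.3782, 0.3441, 0.0803]
orientation: [2.763, -0.425, -0.078]
force: [-0.8, -0.6, 0.9]
opening: 0.0418
```

Run:
```python
from h import *
go([.379,.344,.026],R_tin())
for n in("scene","wrist","top"): cv2.imwrite(f"pics/{n}1.png",read_camera(n)[:,:,::-1])
im=cv2.imread("pics/scene1.png");cv2.imwrite("pics/s1c.png",cv2.resize(im[100:250,180:380],(800,600),interpolation=cv2.INTER_CUBIC))
im=cv2.imread("pics/top1.png");cv2.imwrite("pics/t1c.png",cv2.resize(im[150:250,200:350],(750,500),interpolation=cv2.INTER_CUBIC))
```

```text
t 1.55 xyz cm [ 0.08 -0.01 -5.43] rot deg [-0.  -0.1 -0.5] F [-0.8 -0.6  0.9] open 0.0418 q [ 0.75  0.33  1.59 -0.17  1.53  1.09]
```

View pics/s1c.png

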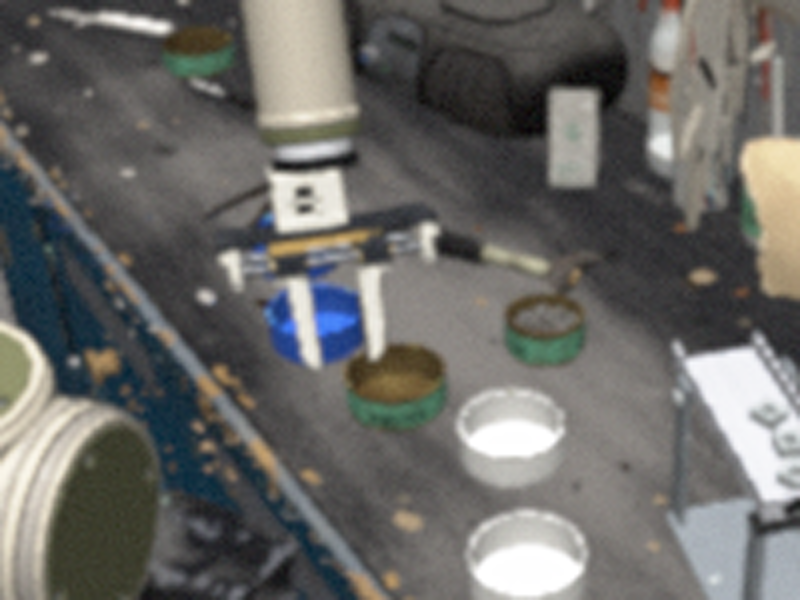

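View pics/wrist1.png

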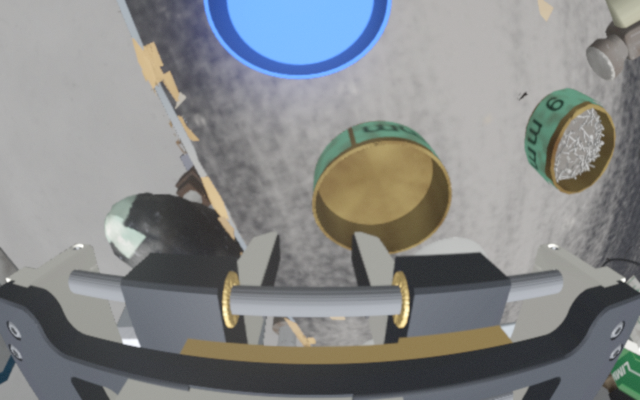

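```bash
cat >> h.py <<'E'
def fproj(c,P):
    f=K(c)[0,0];X=(np.atleast_2d(P)-c["xyz"])@R.from_rotvec(c["attitude"]).as_matrix()
    th=np.arctan2(np.hypot(X[:,0],X[:,1]),X[:,2]);ph=np.arctan2(X[:,1],X[:,0]);return np.c_[c["cx"]+f*th*np.cos(ph),c["cy"]+f*th*np.sin(ph)]
E
python3 - <<'E'
from h import *
c=calibration("wrist");im=cv2.imread("pics/wrist1.png");a=np.linspace(0,6.28,80)
for (x,y,r,z,cl) in((.420,.331,.0465,.039,(0,0,255)),(.420,.331,.0465,0,(255,0,255)),(.5826,.329,.0385,.041,(255,255,0))):
    cv2.polylines(im,[fproj(c,np.c_[x+r*np.cos(a),y+r*np.sin(a),0*a+z]).astype(np.int32)],True,cl,1)
cv2.imwrite("pics/w1o.png",im)
E
```

```text
(no output)
```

View pics/w1o.png

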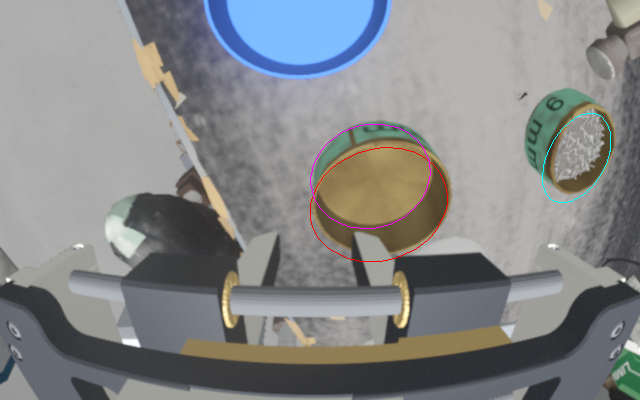

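>>> carry_out(steps=[{"xyz": [0.1, 0.1, -2.5], "rot": [0, 0, 0]}, {"xyz": [0.2, 0.2, -4.5], "rot": [0, 0, 0]}, {"xyz": [0.2, 0.2, -5.4], "rot": [0, 0, 0]}, {"xyz": [0.2, 0.2, -5.4], "rot": [0, 0, 0]}, {"xyz": [0.2, 0.2, -5.4], "rot": [0, 0, 0]}])

```text
t: 2.2
tool_pos: [0.3816, 0.3476, 0.0281]
orientation: [2.767, -0.428, -0.073]
force: [0.3, -0.6, -0.8]
opening: 0.0421
```

>>> carry_out(steps=[{"xyz": [0, 0, 0], "rot": [0, 0, 0]}, {"xyz": [0, 0, 0], "rot": [0, 0, 0]}, {"xyz": [0, 0, 0], "rot": [0, 0, 0]}, {"xyz": [0, 0, 0], "rot": [0, 0, 0]}, {"xyz": [0, 0, 0], "rot": [0, 0, 0]}], grip=0, force=25)

```text
t: 2.7
tool_pos: [0.381, 0.347, 0.0268]
orientation: [2.765, -0.427, -0.075]
force: [-1.4, 0.2, 0.3]
opening: 0.0064
```

Run:
```python
from h import *
go([.379,.344,.026],R_tin())
for n in("scene","wrist"): cv2.imwrite(f"pics/{n}2.png",read_camera(n)[:,:,::-1])
im=cv2.imread("pics/scene2.png");cv2.imwrite("pics/s2c.png",cv2.resize(im[100:250,180:380],(800,600),interpolation=cv2.INTER_CUBIC))
```

```text
t 2.70 xyz cm [-0.2  -0.3  -0.08] rot deg [-0.1  0.  -0.4] F [-1.4  0.2  0.3] open 0.0064 q [ 0.76  0.41  1.6  -0.17  1.44  1.11]
```

View pics/s2c.png

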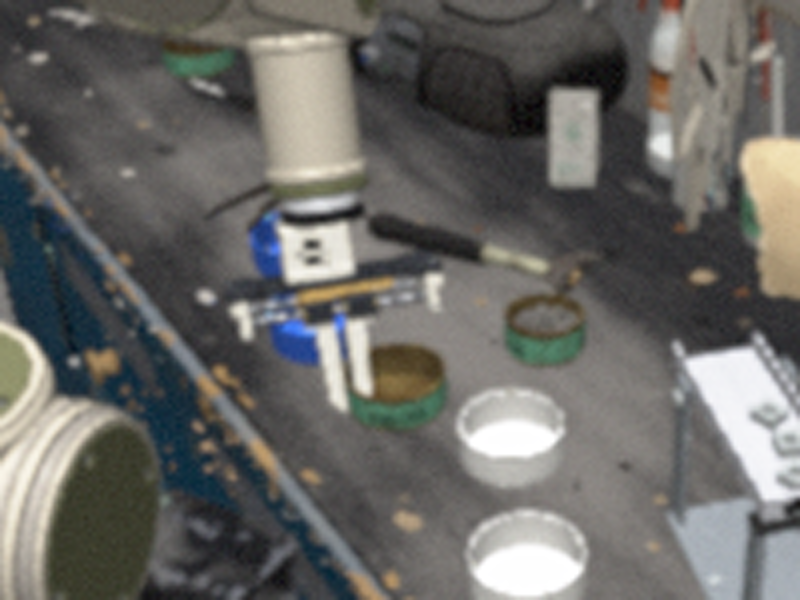

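View pics/wrist2.png

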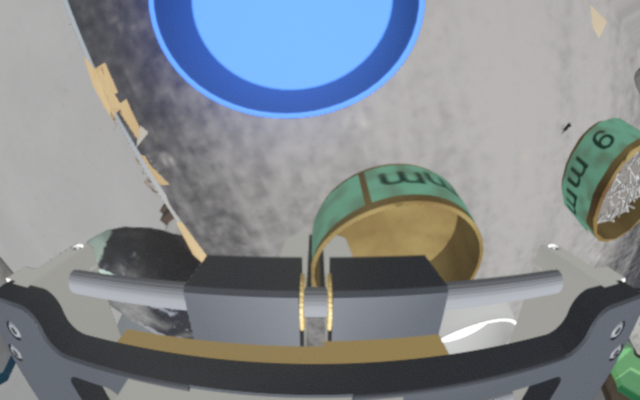

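>>> carry_out(steps=[{"xyz": [0, 0, 1.5], "rot": [0, 0, 0]}, {"xyz": [0, 0, 4], "rot": [0, 0, 0]}, {"xyz": [1, -0.8, 6], "rot": [0, 0, 0]}, {"xyz": [3.5, -2.8, 6], "rot": [0, 0, 0]}, {"xyz": [6.5, -5.2, 6], "rot": [0, 0, 0]}, {"xyz": [9.5, -7.7, 6], "rot": [0, 0, 0]}, {"xyz": [12.5, -10.1, 6], "rot": [0, 0, 0]}, {"xyz": [15.5, -12.5, 6], "rot": [0, 0, 0]}, {"xyz": [18, -14.6, 5], "rot": [0, 0, 0]}, {"xyz": [19.3, -15.6, 4], "rot": [0, 0, 0]}])

```text
t: 3.8
tool_pos: [0.5759, 0.1889, 0.0675]
orientation: [2.765, -0.431, -0.074]
force: [0.3, -0.5, -0.5]
opening: 0.004
```

Run:
```python
from h import *
go([.553,.126,.036],R_tin())
for n in("scene","wrist"): cv2.imwrite(f"pics/{n}3.png",read_camera(n)[:,:,::-1])
im=cv2.imread("pics/scene3.png");cv2.imwrite("pics/s3c.png",cv2.resize(im[120:270,240:440],(800,600),interpolation=cv2.INTER_CUBIC))
```

```text
t 3.80 xyz cm [-2.29 -6.29 -3.15] rot deg [-0.1  0.1 -0.3] F [ 0.3 -0.5 -0.5] open 0.0040 q [ 0.39  0.5   1.39 -0.27  1.48  0.75]
```

View pics/s3c.png

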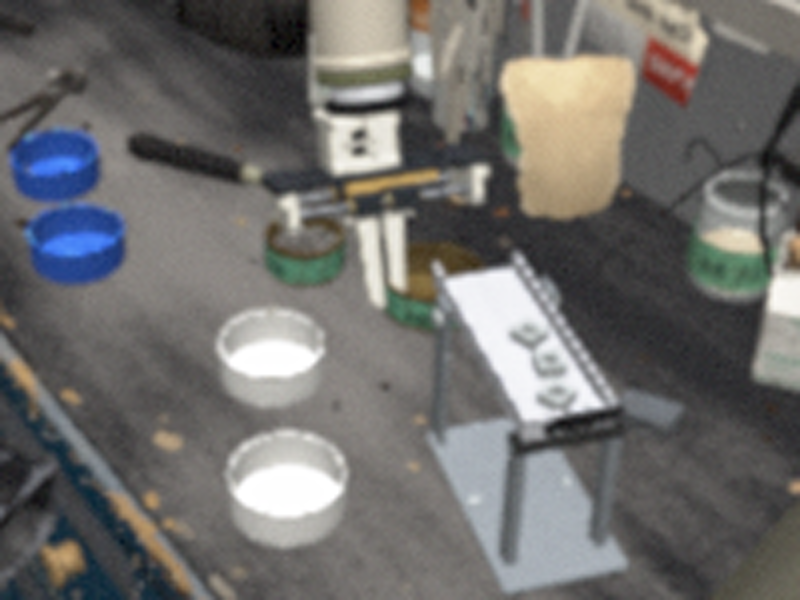

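View pics/wrist3.png

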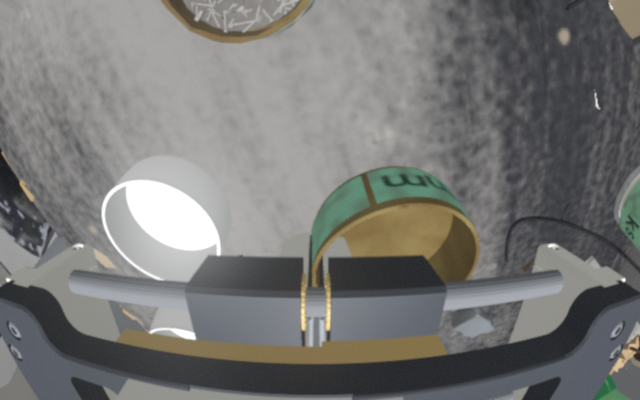

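>>> carry_out(steps=[{"xyz": [0, 0, -1.5], "rot": [0, 0, 0]}, {"xyz": [0, 0, -3], "rot": [0, 0, 0]}, {"xyz": [-0.7, -2, -3], "rot": [0, 0, 0]}, {"xyz": [-1.4, -4.2, -3], "rot": [0, 0, 0]}, {"xyz": [-2.1, -6.4, -3], "rot": [0, 0, 0]}, {"xyz": [-2.1, -6.4, -3], "rot": [0, 0, 0]}, {"xyz": [-2.1, -6.4, -3.5], "rot": [0, 0, 0]}, {"xyz": [-2.1, -6.4, -3.9], "rot": [0, 0, 0]}, {"xyz": [-2.1, -6.4, -4.0], "rot": [0, 0, 0]}, {"xyz": [-2.1, -6.4, -4.0], "rot": [0, 0, 0]}])

```text
t: 4.9
tool_pos: [0.5531, 0.1283, 0.0269]
orientation: [2.766, -0.426, -0.074]
force: [-3.1, 1.4, 7.3]
opening: 0.004
```

Run:
```python
from h import *
go([.553,.126,.026],R_tin())
for n in("scene","wrist"): cv2.imwrite(f"pics/{n}4.png",read_camera(n)[:,:,::-1])
im=cv2.imread("pics/scene4.png");cv2.imwrite("pics/s4c.png",cv2.resize(im[120:270,240:440],(800,600),interpolation=cv2.INTER_CUBIC))
```

```text
t 4.90 xyz cm [-0.01 -0.23 -0.09] rot deg [-0.1  0.  -0.5] F [-3.1  1.4  7.3] open 0.0040 q [ 0.31  0.44  1.55 -0.29  1.36  0.71]
```

View pics/s4c.png

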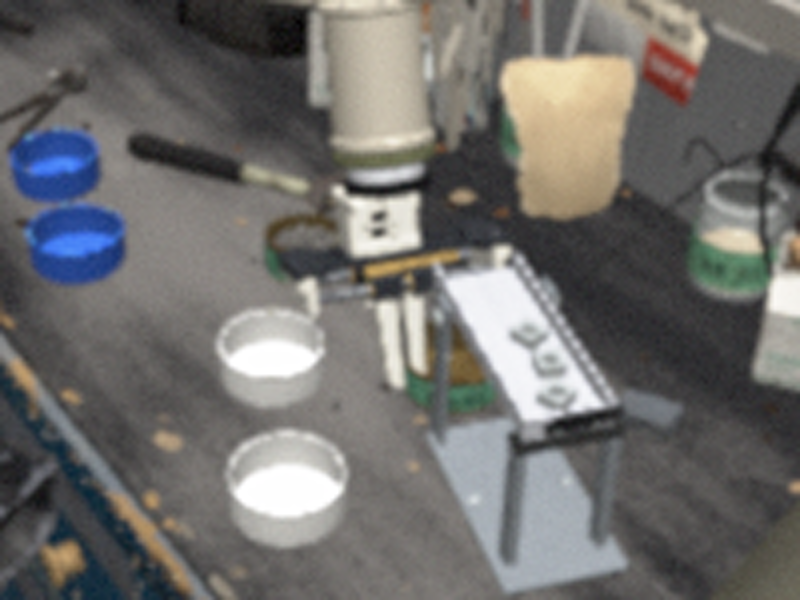

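View pics/wrist4.png

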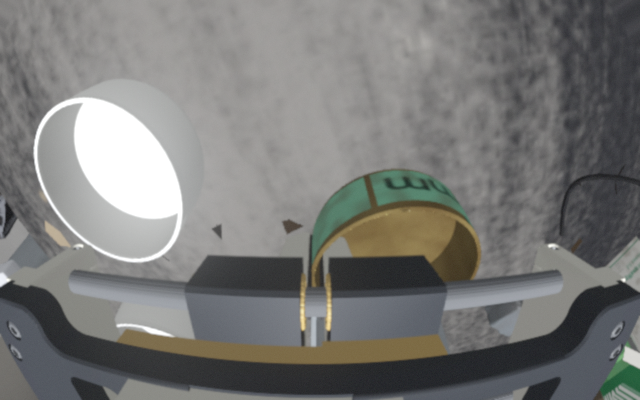

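>>> carry_out(steps=[{"xyz": [0, 0, 0], "rot": [0, 0, 0]}, {"xyz": [0, 0, 0], "rot": [0, 0, 0]}, {"xyz": [0, 0, 0], "rot": [0, 0, 0]}, {"xyz": [0.2, 0.7, 2], "rot": [0, 0, 0]}, {"xyz": [0.5, 1.6, 4.7], "rot": [0, 0, 0]}, {"xyz": [1.1, 3.3, 9.4], "rot": [0, 0, 0]}, {"xyz": [1.3, 4, 13.5], "rot": [0, 0, 0]}, {"xyz": [1.3, 4, 18], "rot": [0, 0, 0]}, {"xyz": [1.3, 4, 22], "rot": [0, 0, 0]}, {"xyz": [1.3, 4, 25], "rot": [0, 0, 0]}], grip=0.28)

```text
t: 6.0
tool_pos: [0.5665, 0.1674, 0.2798]
orientation: [2.767, -0.428, -0.071]
force: [0.1, 0.2, 0.6]
opening: 0.0258
```

Run:
```python
from h import *
go([.492,-.202,.30],R_tab())
for n in("scene","top","wrist"): cv2.imwrite(f"pics/{n}5.png",read_camera(n)[:,:,::-1])
im=cv2.imread("pics/scene5.png");cv2.imwrite("pics/s5c.png",cv2.resize(im[120:270,240:440],(800,600),interpolation=cv2.INTER_CUBIC))
```

```text
t 6.00 xyz cm [ -7.45 -36.94   2.02] rot deg [ 39.2 -29.7  91.6] F [0.1 0.2 0.6] open 0.0258 q [ 0.36  0.3   1.25 -0.28  1.8   0.64]
```

View pics/s5c.png

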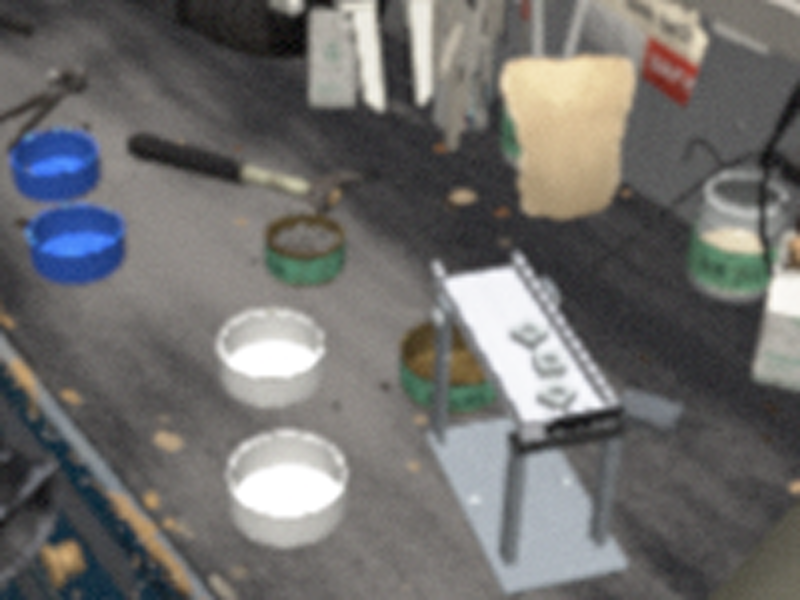

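View pics/wrist5.png

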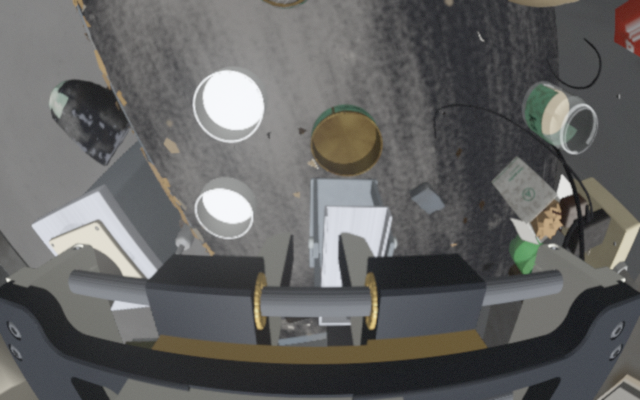

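Run:
```python
from h import *
t=calibration("top");s=calibration("scene");w=calibration("wrist")
a=np.linspace(0,6.28,60);rg=lambda z:np.c_[.594+.0465*np.cos(a),.115+.0465*np.sin(a),0*a+z]
L=wire((.569,.035,72))
draw(cv2.imread("pics/top5.png"),t,L[:4]+[rg(.039),rg(0)],7,(300,145),"pics/o5t.png",(110,75))
draw(cv2.imread("pics/scene5.png"),s,L[:4]+[rg(.039),rg(0)],6,(330,170),"pics/o5s.png",(100,100))
im=cv2.imread("pics/wrist5.png")
for q,cl in zip(L[:4]+[rg(.039)],[(0,0,255),(0,255,0),(255,255,0),(255,0,255),(0,165,255)]):
    q=np.concatenate([np.linspace(q[i],q[(i+1)%len(q)],10) for i in range(len(q))])
    cv2.polylines(im,[fproj(w,q).astype(np.int32)],True,cl,1)
cv2.imwrite("pics/o5w.png",im)
```

```text
(no output)
```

View pics/o5t.png

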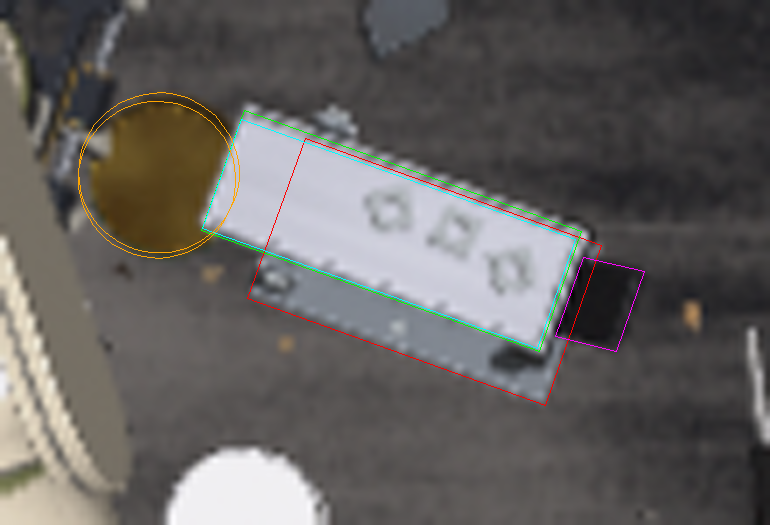

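View pics/o5w.png

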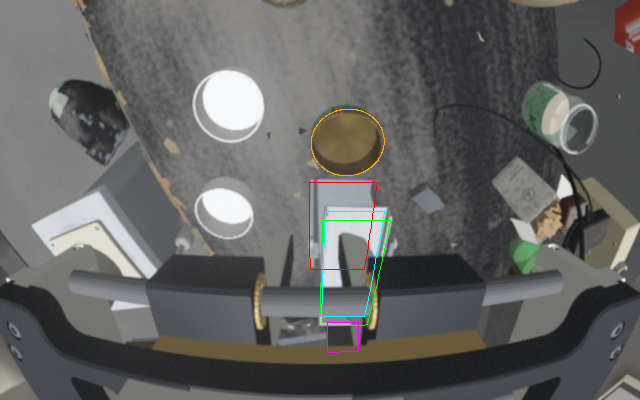

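View pics/o5s.png

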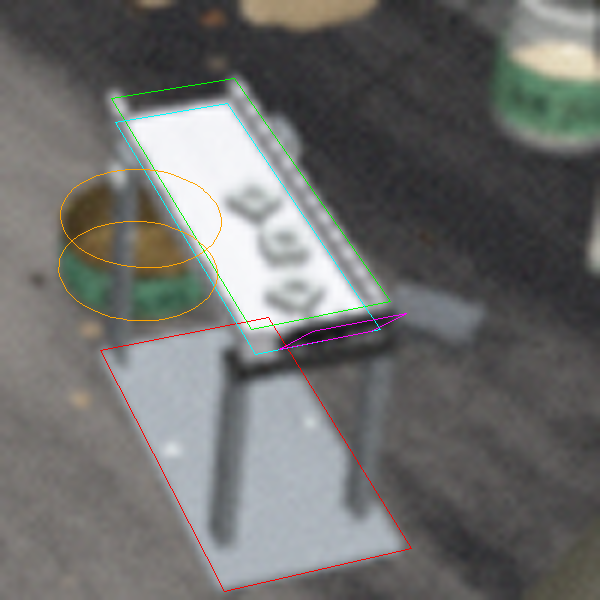

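>>> carry_out(steps=[{"xyz": [-0.6, -3, 1], "rot": [3.2, -2.4, 7.4]}, {"xyz": [-1.2, -6, 2], "rot": [6.3, -4.8, 14.8]}, {"xyz": [-1.8, -9, 2], "rot": [9.4, -7.1, 22]}, {"xyz": [-2.4, -12, 2], "rot": [12.6, -9.5, 29.4]}, {"xyz": [-3, -15, 2], "rot": [15.7, -11.9, 36.7]}, {"xyz": [-3.6, -18, 2], "rot": [18.8, -14.3, 44]}, {"xyz": [-4.2, -21, 2], "rot": [22, -16.6, 51.3]}, {"xyz": [-4.9, -24.3, 2], "rot": [25.1, -19, 58.6]}, {"xyz": [-5.5, -27.5, 2], "rot": [28.2, -21.4, 66]}, {"xyz": [-6.1, -30.5, 2], "rot": [31.4, -23.8, 73.3]}])

```text
t: 7.15
tool_pos: [0.5056, -0.1319, 0.295]
orientation: [-2.668, -1.099, -0.588]
force: [1.8, -0.8, -0.4]
opening: 0.0257
```

Run:
```python
from h import *
go([.492,-.202,.27],R_tab())
```

```text
t 7.15 xyz cm [-1.36 -7.01 -2.5 ] rot deg [11.5 -9.  26.5] F [ 1.8 -0.8 -0.4] open 0.0257 q [-0.66 -0.23  1.79  0.45  1.55 -1.45]
```

>>> carry_out(steps=[{"xyz": [-1.0, -4, -0.5], "rot": [3.2, -2.5, 7.4]}, {"xyz": [-1.4, -7, -1], "rot": [6.5, -5.1, 15]}, {"xyz": [-1.4, -7, -2], "rot": [9.7, -7.6, 22.4]}, {"xyz": [-1.4, -7, -2.5], "rot": [11.5, -9, 26.5]}, {"xyz": [-1.4, -7, -2.5], "rot": [11.5, -9, 26.5]}, {"xyz": [-1.4, -7, -2.5], "rot": [11.5, -9, 26.5]}, {"xyz": [-1.4, -7, -2.5], "rot": [11.5, -9, 26.5]}])

```text
t: 7.85
tool_pos: [0.4926, -0.2007, 0.2715]
orientation: [-2.132, -1.541, -0.769]
force: [0.2, -0.6, 0.2]
opening: 0.0256
```

Run:
```python
from h import *
go([.492,-.202,.256],R_tab())
w=calibration("wrist");print(w)
for n in("scene","top","wrist"): cv2.imwrite(f"pics/{n}6.png",read_camera(n)[:,:,::-1])
im=cv2.imread("pics/wrist6.png")
L=wire((.569,.035,72))
for q,cl in zip(L[:4],[(0,0,255),(0,255,0),(255,255,0),(255,0,255)]):
    q=np.concatenate([np.linspace(q[i],q[(i+1)%len(q)],10) for i in range(len(q))])
    cv2.polylines(im,[fproj(w,q).astype(np.int32)],True,cl,1)
cv2.imwrite("pics/o6w.png",im)
draw(cv2.imread("pics/top6.png"),calibration("top"),L[:4],7,(310,135),"pics/o6t.png",(110,85))
draw(cv2.imread("pics/scene6.png"),calibration("scene"),L[:4],6,(330,130),"pics/o6s.png",(130,100))
```

```text
t 7.85 xyz cm [-0.06 -0.13 -1.55] rot deg [ 0.3 -0.1  0.3] F [ 0.2 -0.6  0.2] open 0.0256 q [-0.87  0.14  1.56  0.59  1.8  -2.09]
{'fov_y': 65.70646984690485, 'cx': 315.3637180281068, 'cy': 201.35123860029012, 'xyz': array([ 0.39389583, -0.26848535,  0.38660742]), 'attitude': array([-2.31590649, -1.50911339, -1.02077826])}
```

View pics/o6w.png

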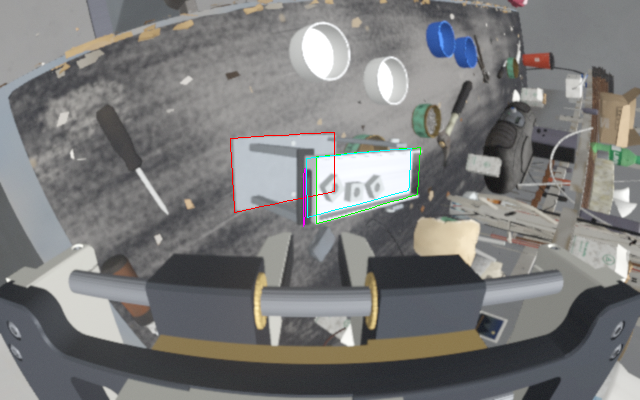

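View pics/o6t.png

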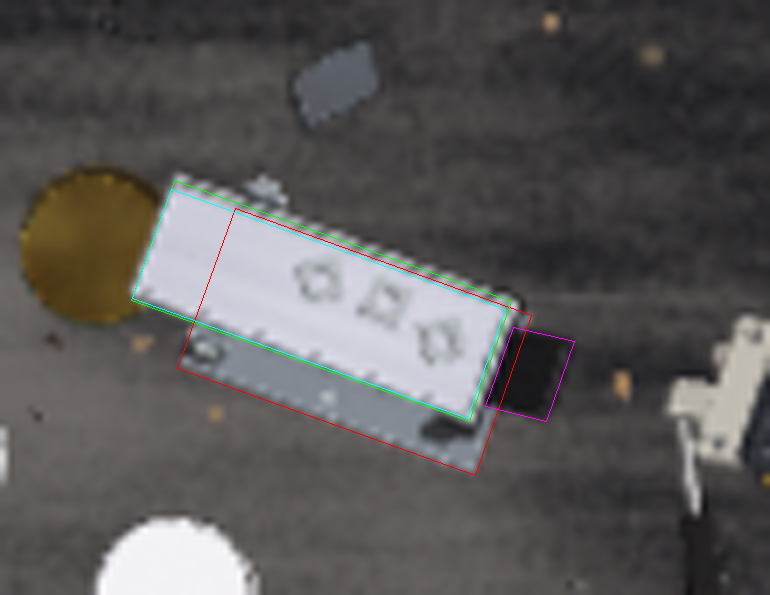

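View pics/o6s.png

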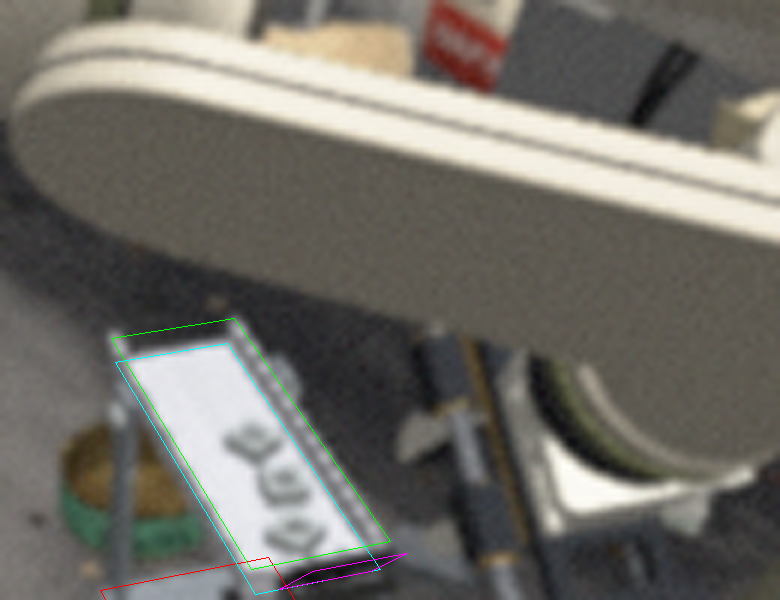

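>>> carry_out(steps=[{"xyz": [-0.1, -0.1, -1.5], "rot": [0.3, 0, 0.3]}, {"xyz": [-0.1, -0.1, -1.5], "rot": [0.3, 0, 0.3]}, {"xyz": [0.5, 1.7, -3.8], "rot": [0.3, 0, 0.3]}, {"xyz": [1.1, 3.6, -6.2], "rot": [0.3, 0, 0.3]}, {"xyz": [1.1, 3.6, -6.2], "rot": [0.3, 0, 0.3]}], grip=0.4)

```text
t: 8.5
tool_pos: [0.502, -0.1621, 0.2056]
orientation: [-2.117, -1.539, -0.768]
force: [-1.4, -0.1, -0.2]
opening: 0.0374
```

Run:
```python
from h import *
go([.516,-.128,.1625],R_tab())
for n in("wrist","scene"): cv2.imwrite(f"pics/{n}7.png",read_camera(n)[:,:,::-1])
im=cv2.imread("pics/wrist7.png");cv2.imwrite("pics/w7c.png",cv2.resize(im[130:290,200:440],(780,520),interpolation=cv2.INTER_CUBIC))
```

```text
t 8.50 xyz cm [ 1.4   3.41 -4.31] rot deg [-0.3 -0.4 -0.2] F [-1.4 -0.1 -0.2] open 0.0374 q [-0.81  0.16  1.67  0.6   1.68 -2.12]
```

View pics/w7c.png

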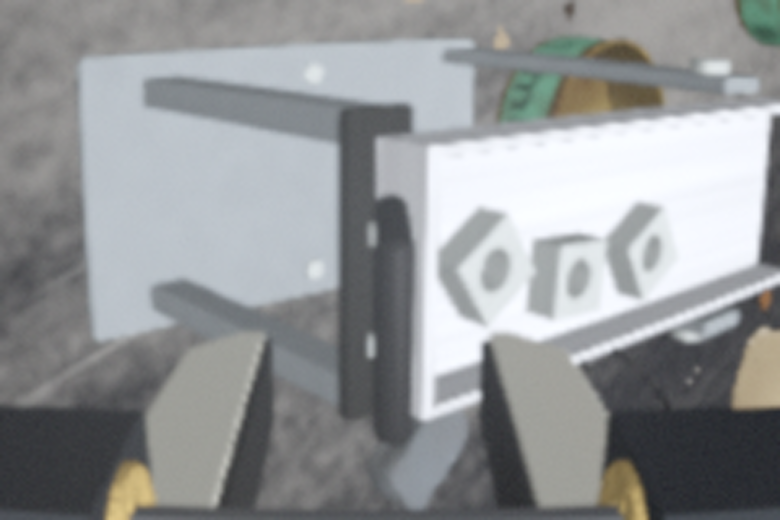

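>>> carry_out(steps=[{"xyz": [0.5, 1.2, -1.4], "rot": [0, 0, 0]}, {"xyz": [1.0, 2.4, -2.8], "rot": [0, 0, 0]}, {"xyz": [1.4, 3.5, -4.2], "rot": [-0.3, -0.4, -0.2]}, {"xyz": [1.4, 3.5, -4.2], "rot": [-0.3, -0.4, -0.2]}, {"xyz": [1.4, 3.5, -4.2], "rot": [-0.3, -0.4, -0.2]}])

```text
t: 9.1
tool_pos: [0.5177, -0.1312, 0.1684]
orientation: [-2.128, -1.548, -0.778]
force: [-0.2, 0.1, -0.9]
opening: 0.0369
```

Run:
```python
from h import *
go([.516,-.128,.1625],R_tab())
for n in("wrist","scene"): cv2.imwrite(f"pics/{n}8.png",read_camera(n)[:,:,::-1])
im=cv2.imread("pics/wrist8.png");cv2.imwrite("pics/w8c.png",cv2.resize(im[130:290,200:440],(780,520),interpolation=cv2.INTER_CUBIC))
im=cv2.imread("pics/scene8.png");cv2.imwrite("pics/s8c.png",cv2.resize(im[150:270,310:470],(800,600),interpolation=cv2.INTER_CUBIC))
```

```text
t 9.10 xyz cm [-0.17  0.32 -0.59] rot deg [0.3 0.4 0.1] F [-0.2  0.1 -0.9] open 0.0369 q [-0.76  0.16  1.74  0.62  1.58 -2.12]
```

View pics/w8c.png

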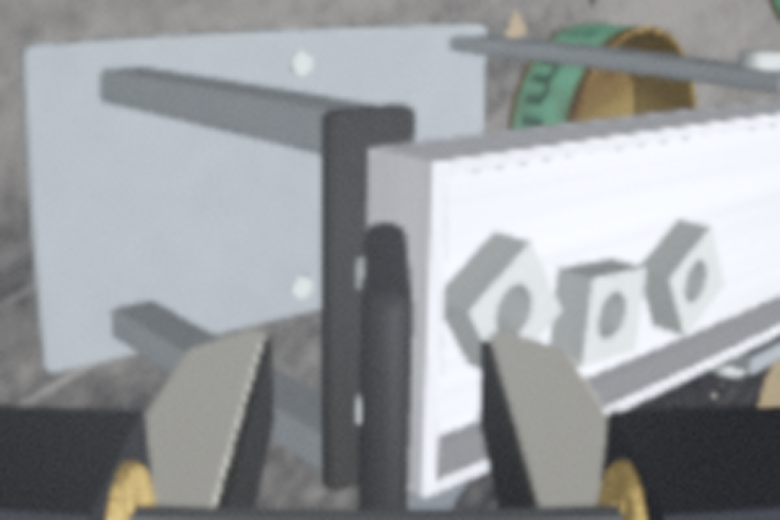

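View pics/s8c.png

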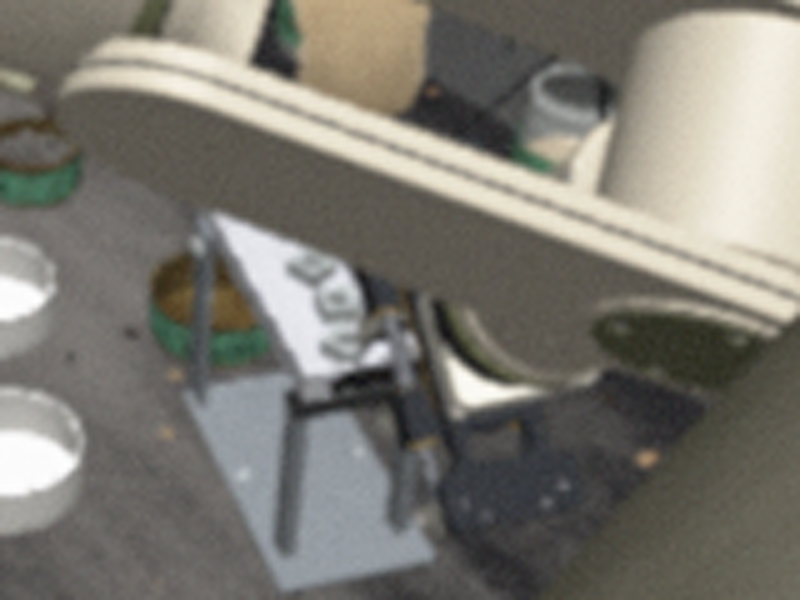

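>>> carry_out(steps=[{"xyz": [0.1, 0.3, -0.4], "rot": [0, 0, 0]}, {"xyz": [0.1, 0.3, -0.4], "rot": [0, 0, 0]}])

```text
t: 9.4
tool_pos: [0.5185, -0.1274, 0.1632]
orientation: [-2.128, -1.547, -0.778]
force: [0.5, 0.1, -0.0]
opening: 0.0371
```

>>> carry_out(steps=[{"xyz": [0, 0, 0], "rot": [0, 0, 0]}, {"xyz": [0, 0, 0], "rot": [0, 0, 0]}, {"xyz": [0, 0, 0], "rot": [0, 0, 0]}, {"xyz": [0, 0, 0], "rot": [0, 0, 0]}, {"xyz": [0, 0, 0], "rot": [0, 0, 0]}], grip=0, force=25)

```text
t: 9.9
tool_pos: [0.5189, -0.1261, 0.1642]
orientation: [-2.125, -1.547, -0.78]
force: [0.7, 5.1, 5.7]
opening: 0.0081
```

Run:
```python
from h import *
go([.516,-.128,.1625],R_tab())
print(read_state()["wrist_torque"],read_state()["tool_pos"])
for n in("wrist",): cv2.imwrite(f"pics/{n}9.png",read_camera(n)[:,:,::-1])
im=cv2.imread("pics/wrist9.png");cv2.imwrite("pics/w9c.png",cv2.resize(im[130:290,200:440],(780,520),interpolation=cv2.INTER_CUBIC))
```

```text
t 9.90 xyz cm [-0.29 -0.19 -0.17] rot deg [0.1 0.4 0. ] F [0.7 5.1 5.7] open 0.0081 q [-0.75  0.16  1.75  0.63  1.57 -2.12]
[ 0.97549214 -0.03513826 -0.08042474] [ 0.51885263 -0.12610393  0.16424005]
```

View pics/w9c.png

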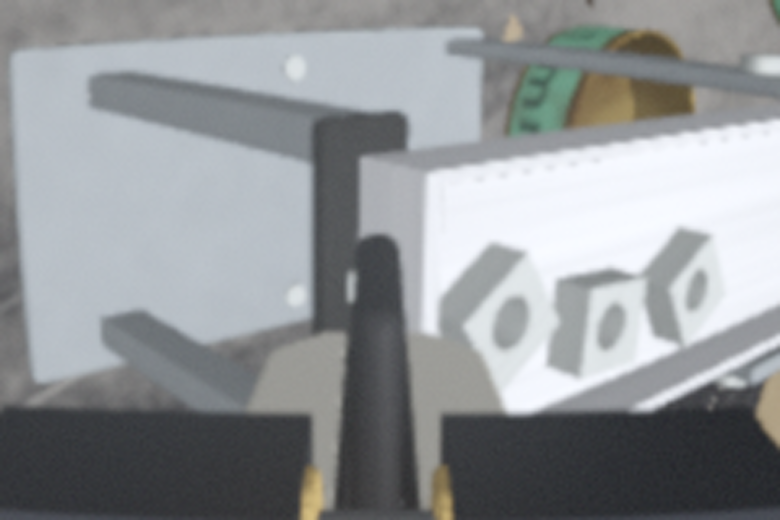

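```bash
cat > lift.py <<'E'
import sys
from h import *
th0=float(sys.argv[1]);ths=list(map(float,sys.argv[2:]))
ys=Rs().apply([0,1,0]);r0=Rs().apply([-.1695,0,.0285])
f=lambda t:R.from_rotvec(ys*t)
a=f(th0).apply(r0)
for t in ths:
    print(t,np.round((f(t).apply(r0)-a)*100,2).tolist(),np.round(np.degrees(ys*(t-th0)),1).tolist())
E
python3 lift.py 0 .03 .07 .12 .17 .22 .27 .32 .36 .4; python3 lift.py .4 .42 .44 .46 .48 .5 .52 .54 .56 .58 .6
```

```text
0.03 [0.03, 0.09, 0.51] [-1.6, 0.5, 0.0]
0.07 [0.07, 0.23, 1.18] [-3.8, 1.2, 0.0]
0.12 [0.14, 0.44, 2.01] [-6.5, 2.1, 0.0]
0.17 [0.22, 0.69, 2.83] [-9.3, 3.0, 0.0]
0.22 [0.32, 0.98, 3.63] [-12.0, 3.9, 0.0]
0.27 [0.42, 1.31, 4.42] [-14.7, 4.8, 0.0]
0.32 [0.54, 1.67, 5.19] [-17.4, 5.7, 0.0]
0.36 [0.65, 1.99, 5.79] [-19.6, 6.4, 0.0]
0.4 [0.76, 2.33, 6.38] [-21.8, 7.1, 0.0]
0.42 [0.06, 0.18, 0.29] [-1.1, 0.4, 0.0]
0.44 [0.12, 0.36, 0.57] [-2.2, 0.7, 0.0]
0.46 [0.18, 0.55, 0.85] [-3.3, 1.1, 0.0]
0.48 [0.24, 0.75, 1.13] [-4.4, 1.4, 0.0]
0.5 [0.31, 0.94, 1.4] [-5.4, 1.8, 0.0]
0.52 [0.37, 1.15, 1.67] [-6.5, 2.1, 0.0]
0.54 [0.44, 1.36, 1.93] [-7.6, 2.5, 0.0]
0.56 [0.51, 1.57, 2.19] [-8.7, 2.8, 0.0]
0.58 [0.58, 1.79, 2.45] [-9.8, 3.2, 0.0]
0.6 [0.66, 2.02, 2.7] [-10.9, 3.5, 0.0]
```

>>> carry_out(steps=[{"xyz": [0.03, 0.09, 0.51], "rot": [-1.6, 0.5, 0]}, {"xyz": [0.07, 0.23, 1.18], "rot": [-3.8, 1.2, 0]}, {"xyz": [0.14, 0.44, 2.01], "rot": [-6.5, 2.1, 0]}, {"xyz": [0.22, 0.69, 2.83], "rot": [-9.3, 3.0, 0]}, {"xyz": [0.32, 0.98, 3.63], "rot": [-12, 3.9, 0]}, {"xyz": [0.42, 1.31, 4.42], "rot": [-14.7, 4.8, 0]}, {"xyz": [0.54, 1.67, 5.19], "rot": [-17.4, 5.7, 0]}, {"xyz": [0.65, 1.99, 5.79], "rot": [-19.6, 6.4, 0]}, {"xyz": [0.76, 2.33, 6.38], "rot": [-21.8, 7.1, 0]}])

```text
t: 10.85
tool_pos: [0.5266, -0.1032, 0.2279]
orientation: [-2.386, -1.738, -0.362]
force: [3.3, 3.2, -0.3]
opening: 0.008
```

Run:
```python
from h import *
s=read_state();print(s["tool_pos"],s["wrist_torque"],s["force"],s["opening"])
for n in("wrist","scene"): cv2.imwrite(f"pics/{n}10.png",read_camera(n)[:,:,::-1])
im=cv2.imread("pics/scene10.png");cv2.imwrite("pics/s10c.png",cv2.resize(im[150:270,310:470],(800,600),interpolation=cv2.INTER_CUBIC))
```

```text
[ 0.52664943 -0.10316531  0.22786877] [ 0.9117944  -0.38181042 -0.19224189] [ 3.27476573  3.16933103 -0.32689297] 0.008046679940414216
```

View pics/s10c.png

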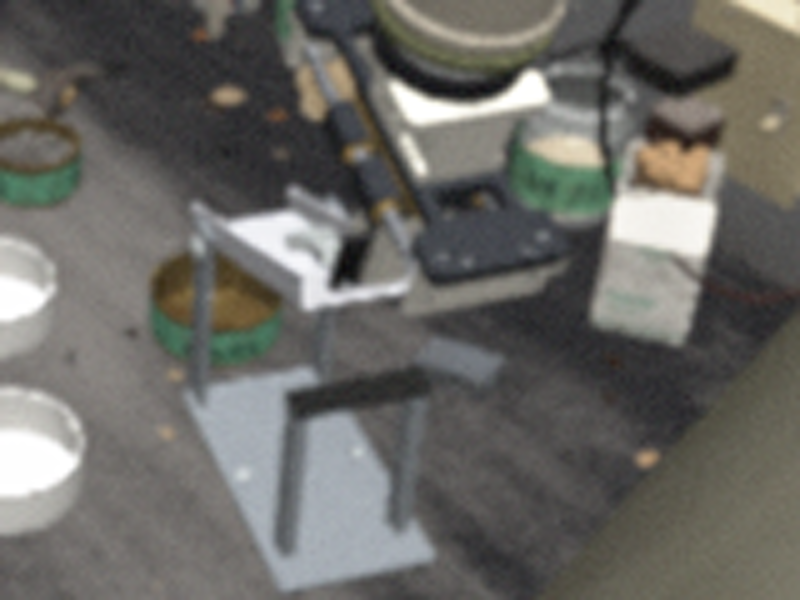

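View pics/wrist10.png

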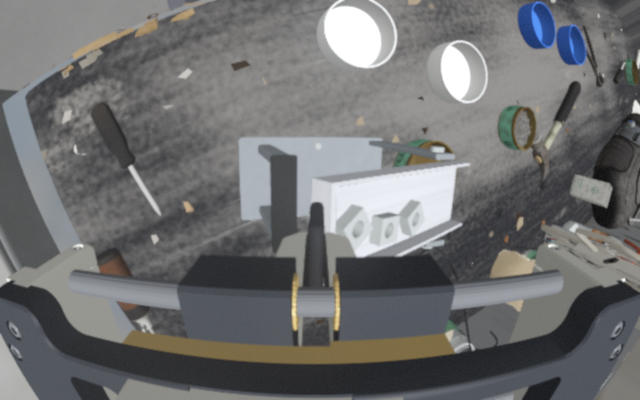

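>>> carry_out(steps=[{"xyz": [0.06, 0.18, 0.29], "rot": [-1.1, 0.4, 0]}, {"xyz": [0.12, 0.36, 0.57], "rot": [-2.2, 0.7, 0]}, {"xyz": [0.18, 0.55, 0.85], "rot": [-3.3, 1.1, 0]}, {"xyz": [0.24, 0.75, 1.13], "rot": [-4.4, 1.4, 0]}, {"xyz": [0.31, 0.94, 1.4], "rot": [-5.4, 1.8, 0]}, {"xyz": [0.31, 0.94, 1.4], "rot": [-5.4, 1.8, 0]}, {"xyz": [0.31, 0.94, 1.4], "rot": [-5.4, 1.8, 0]}])

```text
t: 11.65
tool_pos: [0.5296, -0.0945, 0.2411]
orientation: [-2.442, -1.778, -0.247]
force: [4.7, 1.7, 0.7]
opening: 0.0083
```

```bash
python3 lift.py .5 .52 .54 .56 .58 .6
python3 - <<'E'
from h import *
for n in("wrist",): cv2.imwrite(f"pics/{n}11.png",read_camera(n)[:,:,::-1])
im=cv2.imread("pics/wrist11.png");cv2.imwrite("pics/w11c.png",cv2.resize(im[110:290,220:500],(780,501),interpolation=cv2.INTER_CUBIC))
E
```

```text
0.52 [0.07, 0.2, 0.27] [-1.1, 0.4, 0.0]
0.54 [0.13, 0.41, 0.53] [-2.2, 0.7, 0.0]
0.56 [0.2, 0.63, 0.79] [-3.3, 1.1, 0.0]
0.58 [0.28, 0.85, 1.05] [-4.4, 1.4, 0.0]
0.6 [0.35, 1.07, 1.3] [-5.4, 1.8, 0.0]
```

View pics/w11c.png

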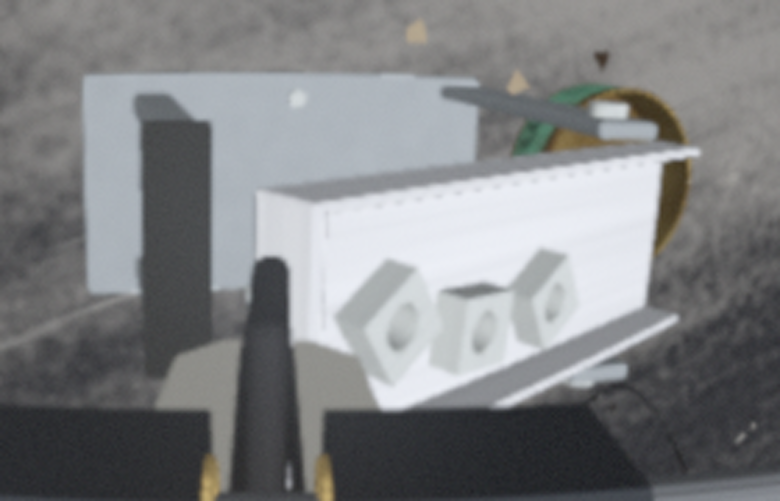

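Nuts still in place at 0.5; continuing.

>>> carry_out(steps=[{"xyz": [0.07, 0.2, 0.27], "rot": [-1.1, 0.4, 0]}, {"xyz": [0.13, 0.41, 0.53], "rot": [-2.2, 0.7, 0]}, {"xyz": [0.2, 0.63, 0.79], "rot": [-3.3, 1.1, 0]}, {"xyz": [0.28, 0.85, 1.05], "rot": [-4.4, 1.4, 0]}, {"xyz": [0.35, 1.07, 1.3], "rot": [-5.4, 1.8, 0]}, {"xyz": [0.35, 1.07, 1.3], "rot": [-5.4, 1.8, 0]}, {"xyz": [0.35, 1.07, 1.3], "rot": [-5.4, 1.8, 0]}, {"xyz": [0.35, 1.07, 1.3], "rot": [-5.4, 1.8, 0]}])

```text
t: 12.5
tool_pos: [0.5331, -0.0843, 0.2539]
orientation: [-2.495, -1.816, -0.127]
force: [5.3, 0.6, 1.6]
opening: 0.0085
```

```bash
python3 lift.py .6 .62 .64 .66 .68 .7
python3 - <<'E'
from h import *
for n in("wrist",): cv2.imwrite(f"pics/{n}12.png",read_camera(n)[:,:,::-1])
im=cv2.imread("pics/wrist12.png");cv2.imwrite("pics/w12c.png",cv2.resize(im[110:290,220:500],(780,501),interpolation=cv2.INTER_CUBIC))
E
```

```text
0.62 [0.07, 0.23, 0.25] [-1.1, 0.4, 0.0]
0.64 [0.15, 0.46, 0.49] [-2.2, 0.7, 0.0]
0.66 [0.23, 0.7, 0.72] [-3.3, 1.1, 0.0]
0.68 [0.31, 0.94, 0.95] [-4.4, 1.4, 0.0]
0.7 [0.39, 1.19, 1.18] [-5.4, 1.8, 0.0]
```

View pics/w12c.png

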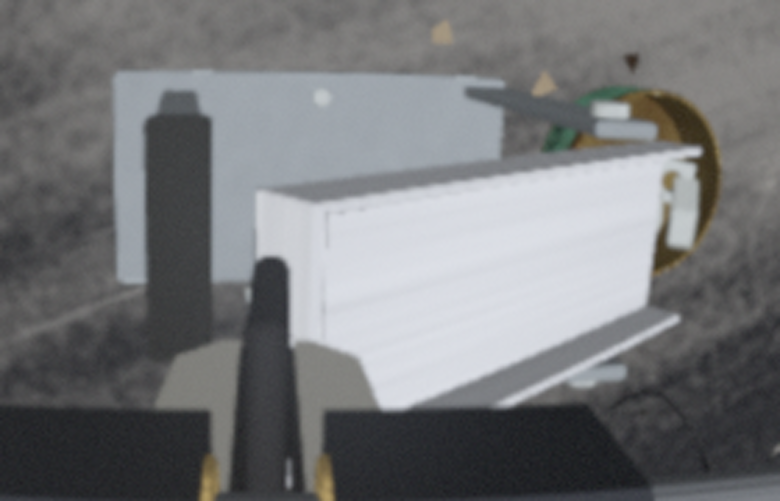

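```bash
python3 lift.py .6 .56 .51 .46 .41 .36 .31 .26 .22 .18 .15; python3 lift.py .15 .12 .10 .08 .06 .05 .04 .03 .02 .01 0 -.01
python3 - <<'E'
from h import *
for n in("scene","top"): cv2.imwrite(f"pics/{n}13.png",read_camera(n)[:,:,::-1])
im=cv2.imread("pics/scene13.png");cv2.imwrite("pics/s13c.png",cv2.resize(im[170:260,310:430],(800,600),interpolation=cv2.INTER_CUBIC))
E
```

```text
0.56 [-0.14, -0.44, -0.5] [2.2, -0.7, -0.0]
0.51 [-0.32, -0.97, -1.16] [4.9, -1.6, -0.0]
0.46 [-0.48, -1.47, -1.84] [7.6, -2.5, -0.0]
0.41 [-0.63, -1.93, -2.55] [10.4, -3.4, -0.0]
0.36 [-0.77, -2.36, -3.28] [13.1, -4.2, -0.0]
0.31 [-0.89, -2.75, -4.04] [15.8, -5.1, -0.0]
0.26 [-1.01, -3.11, -4.81] [18.5, -6.0, -0.0]
0.22 [-1.09, -3.37, -5.44] [20.7, -6.7, -0.0]
0.18 [-1.17, -3.6, -6.08] [22.9, -7.4, -0.0]
0.15 [-1.22, -3.76, -6.57] [24.5, -8.0, -0.0]
0.12 [-0.05, -0.15, -0.49] [1.6, -0.5, -0.0]
0.1 [-0.08, -0.23, -0.82] [2.7, -0.9, -0.0]
0.08 [-0.1, -0.32, -1.16] [3.8, -1.2, -0.0]
0.06 [-0.13, -0.39, -1.49] [4.9, -1.6, -0.0]
0.05 [-0.14, -0.43, -1.66] [5.4, -1.8, -0.0]
0.04 [-0.15, -0.46, -1.83] [6.0, -1.9, -0.0]
0.03 [-0.16, -0.5, -1.99] [6.5, -2.1, -0.0]
0.02 [-0.17, -0.53, -2.16] [7.1, -2.3, -0.0]
0.01 [-0.18, -0.56, -2.33] [7.6, -2.5, -0.0]
0.0 [-0.19, -0.59, -2.5] [8.2, -2.7, -0.0]
-0.01 [-0.2, -0.61, -2.67] [8.7, -2.8, -0.0]
```

View pics/s13c.png

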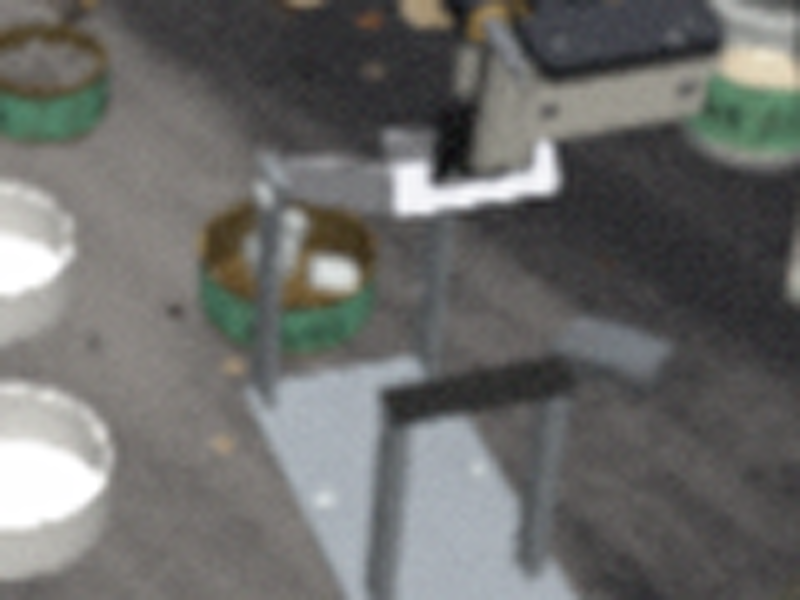

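>>> carry_out(steps=[{"xyz": [-0.14, -0.44, -0.5], "rot": [2.2, -0.7, 0]}, {"xyz": [-0.32, -0.97, -1.16], "rot": [4.9, -1.6, 0]}, {"xyz": [-0.48, -1.47, -1.84], "rot": [7.6, -2.5, 0]}, {"xyz": [-0.63, -1.93, -2.55], "rot": [10.4, -3.4, 0]}, {"xyz": [-0.77, -2.36, -3.28], "rot": [13.1, -4.2, 0]}, {"xyz": [-0.89, -2.75, -4.04], "rot": [15.8, -5.1, 0]}, {"xyz": [-1.01, -3.11, -4.81], "rot": [18.5, -6, 0]}, {"xyz": [-1.09, -3.37, -5.44], "rot": [20.7, -6.7, 0]}, {"xyz": [-1.17, -3.6, -6.08], "rot": [22.9, -7.4, 0]}, {"xyz": [-1.22, -3.76, -6.57], "rot": [24.5, -8, 0]}])

```text
t: 13.65
tool_pos: [0.5205, -0.1209, 0.1874]
orientation: [-2.226, -1.617, -0.635]
force: [9.6, 7.2, -1.4]
opening: 0.0078
```

>>> carry_out(steps=[{"xyz": [-0.05, -0.15, -0.49], "rot": [1.6, -0.5, 0]}, {"xyz": [-0.08, -0.23, -0.82], "rot": [2.7, -0.9, 0]}, {"xyz": [-0.1, -0.32, -1.16], "rot": [3.8, -1.2, 0]}, {"xyz": [-0.13, -0.39, -1.49], "rot": [4.9, -1.6, 0]}, {"xyz": [-0.14, -0.43, -1.66], "rot": [5.4, -1.8, 0]}, {"xyz": [-0.15, -0.46, -1.83], "rot": [6, -1.9, 0]}, {"xyz": [-0.16, -0.5, -1.99], "rot": [6.5, -2.1, 0]}, {"xyz": [-0.17, -0.53, -2.16], "rot": [7.1, -2.3, 0]}])

```text
t: 14.45
tool_pos: [0.5189, -0.1258, 0.1663]
orientation: [-2.138, -1.554, -0.762]
force: [9.3, 6.8, -1.6]
opening: 0.008
```

>>> carry_out(steps=[{"xyz": [-0.01, -0.03, -0.17], "rot": [0.5, -0.2, 0]}, {"xyz": [-0.02, -0.06, -0.34], "rot": [1.1, -0.4, 0]}, {"xyz": [-0.02, -0.06, -0.34], "rot": [1.1, -0.4, 0]}])

```text
t: 14.75
tool_pos: [0.5188, -0.1261, 0.1642]
orientation: [-2.122, -1.544, -0.783]
force: [6.2, 10.7, 7.4]
opening: 0.0079
```

Run:
```python
from h import *
s=read_state();print(s["t"],s["tool_pos"],s["orientation"],s["wrist_torque"],s["force"],s["opening"])
go([.519,-.126,.164],R_tab())
for n in("scene","wrist"): cv2.imwrite(f"pics/{n}14.png",read_camera(n)[:,:,::-1])
im=cv2.imread("pics/wrist14.png");cv2.imwrite("pics/w14c.png",cv2.resize(im[130:290,200:440],(780,520),interpolation=cv2.INTER_CUBIC))
```

```text
14.75 [ 0.51880875 -0.12610317  0.16416996] [-2.12218313 -1.54436166 -0.78315696] [ 1.52452555 -0.83627911 -0.50964988] [ 6.22983207 10.65559751  7.4158635 ] 0.007898877610666849
t 14.75 xyz cm [ 0.02  0.01 -0.02] rot deg [-0.1  0.4  0. ] F [ 6.2 10.7  7.4] open 0.0079 q [-0.75  0.17  1.75  0.63  1.57 -2.12]
```

View pics/w14c.png

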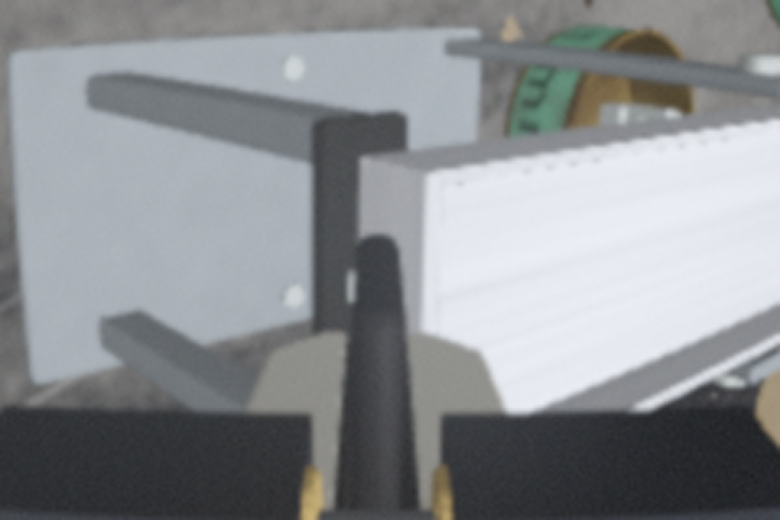

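>>> carry_out(steps=[{"xyz": [0, 0, 0], "rot": [0, 0, 0]}, {"xyz": [0, 0, 0], "rot": [0, 0, 0]}, {"xyz": [0, 0, 0], "rot": [0, 0, 0]}, {"xyz": [-0.2, -0.6, 0.8], "rot": [0, 0, 0]}, {"xyz": [-0.7, -2.1, 2.7], "rot": [0, 0, 0]}, {"xyz": [-1.3, -4.2, 5.3], "rot": [0, 0, 0]}, {"xyz": [-2, -6.1, 7.7], "rot": [0, 0, 0]}, {"xyz": [-2.6, -7.9, 10], "rot": [0, 0, 0]}, {"xyz": [-3, -9, 13], "rot": [0, 0, 0]}, {"xyz": [-3, -9, 13], "rot": [0, 0, 0]}], grip=0.4)

```text
t: 15.85
tool_pos: [0.489, -0.2205, 0.2981]
orientation: [-2.131, -1.551, -0.781]
force: [-0.5, 0.4, 1.1]
opening: 0.0371
```

Run:
```python
from h import *
s=read_state();print(s["t"],s["tool_pos"],s["force"],s["opening"])
for n in("scene","top","wrist"): cv2.imwrite(f"pics/{n}15.png",read_camera(n)[:,:,::-1])
im=cv2.imread("pics/top15.png");cv2.imwrite("pics/t15c.png",cv2.resize(im[130:250,180:440],(780,360),interpolation=cv2.INTER_CUBIC))
im=cv2.imread("pics/scene15.png");cv2.imwrite("pics/s15c.png",cv2.resize(im[150:270,310:470],(800,600),interpolation=cv2.INTER_CUBIC))
```

```text
15.85 [ 0.48897459 -0.22045042  0.29810627] [-0.50404855  0.37489517  1.09787764] 0.03714915435376942
```

View pics/t15c.png

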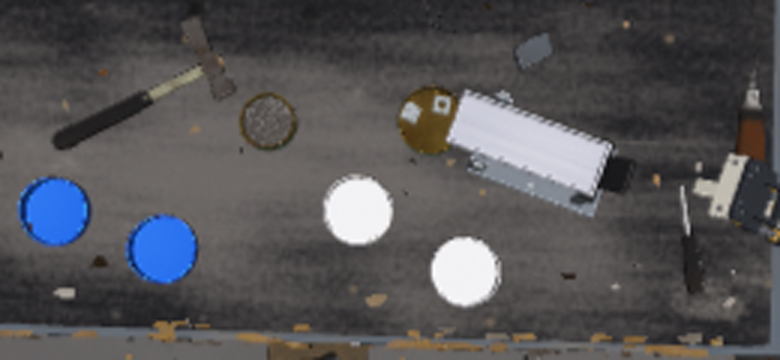

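View pics/s15c.png

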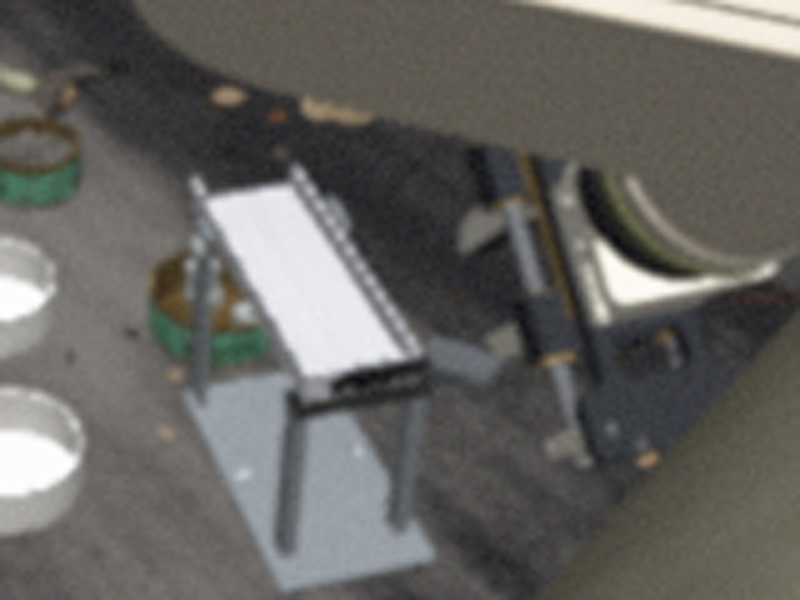

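View pics/wrist15.png

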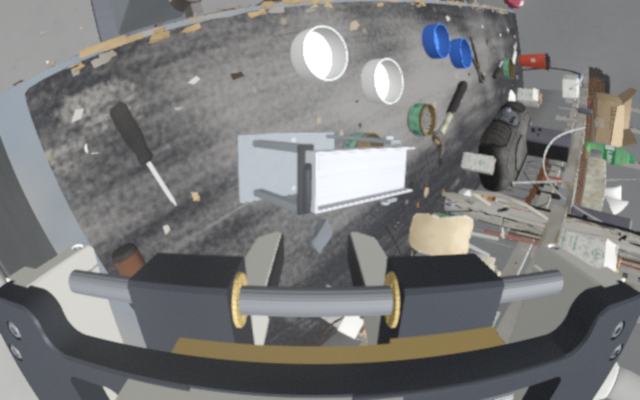

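Run:
```python
import cv2
a=cv2.imread("pics/top15.png")[150:190,305:355];b=cv2.imread("pics/scene15.png")[195:230,335:375]
cv2.imwrite("pics/z15.png",cv2.hconcat([cv2.resize(a,(400,320),interpolation=cv2.INTER_CUBIC),cv2.resize(b,(366,320),interpolation=cv2.INTER_CUBIC)]))
```

```text
(no output)
```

View pics/z15.png

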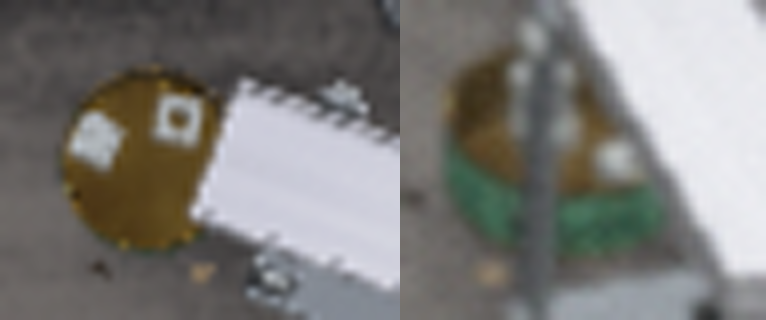

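Run:
```python
from h import *
go([.566,.167,.30],R_tin())
```

```text
t 16.00 xyz cm [ 7.77 38.46  0.7 ] rot deg [-39.1  30.  -92.1] F [ 0.   0.3 -0.1] open 0.0374 q [-0.9   0.15  1.51  0.6   1.85 -2.1 ]
```

>>> carry_out(steps=[{"xyz": [0.6, 3, 1], "rot": [-3.1, 2.4, -7.4]}, {"xyz": [1.2, 6, 1], "rot": [-6.3, 4.8, -14.7]}, {"xyz": [1.8, 9, 1], "rot": [-9.4, 7.2, -22.1]}, {"xyz": [2.4, 12, 1], "rot": [-12.5, 9.6, -29.5]}, {"xyz": [3, 15, 1], "rot": [-15.6, 12, -36.8]}, {"xyz": [3.6, 18, 1], "rot": [-18.8, 14.4, -44.2]}, {"xyz": [4.2, 21, 1], "rot": [-21.9, 16.8, -51.6]}, {"xyz": [4.9, 24.3, 1], "rot": [-25, 19.2, -59]}, {"xyz": [5.5, 27.5, 1], "rot": [-28.2, 21.6, -66.3]}, {"xyz": [6.1, 30.5, 1], "rot": [-31.3, 24, -73.7]}])

```text
t: 17.0
tool_pos: [0.5476, 0.0826, 0.3023]
orientation: [3.002, 0.208, 0.209]
force: [0.9, -0.1, -0.2]
opening: 0.0372
```

Run:
```python
from h import *
go([.566,.167,.30],R_tin())
cv2.imwrite(f"pics/wrist16.png",read_camera("wrist")[:,:,::-1])
```

```text
t 17.00 xyz cm [ 1.84  8.44 -0.23] rot deg [-11.7   8.4 -27.1] F [ 0.9 -0.1 -0.2] open 0.0372 q [ 0.15 -0.13  1.64 -0.14  1.5   0.01]
```

View pics/wrist16.png

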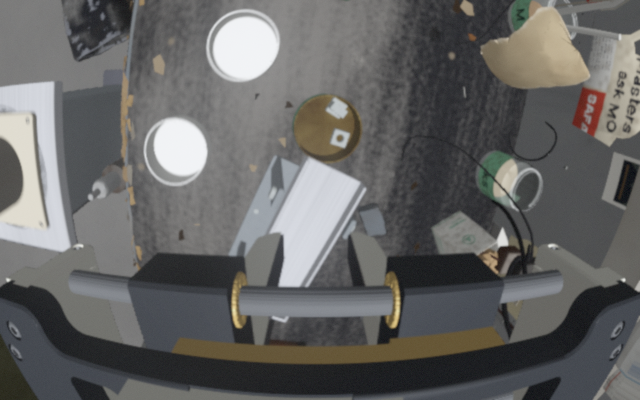

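>>> carry_out(steps=[{"xyz": [0.7, 3, 0], "rot": [-3.2, 2.3, -7.4]}, {"xyz": [1.2, 6, 0], "rot": [-6.4, 4.6, -14.8]}, {"xyz": [1.8, 8.4, 0], "rot": [-9.5, 6.8, -22]}, {"xyz": [1.8, 8.4, -2], "rot": [-11.7, 8.4, -27.1]}, {"xyz": [1.8, 8.4, -4], "rot": [-11.7, 8.4, -27.1]}, {"xyz": [1.8, 8.4, -4], "rot": [-11.7, 8.4, -27.1]}])

```text
t: 17.65
tool_pos: [0.5642, 0.165, 0.2573]
orientation: [2.761, -0.428, -0.086]
force: [0.3, -0.6, -1.2]
opening: 0.037
```

Run:
```python
from h import *
cv2.imwrite(f"pics/wrist17.png",read_camera("wrist")[:,:,::-1])
im=cv2.imread("pics/wrist17.png");cv2.imwrite("pics/w17c.png",cv2.resize(im[80:230,260:440],(720,600),interpolation=cv2.INTER_CUBIC))
```

```text
(no output)
```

View pics/w17c.png

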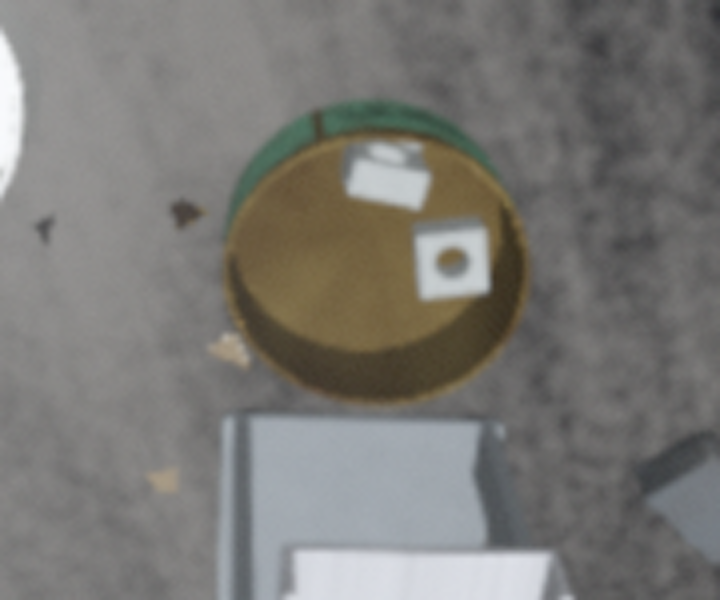

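>>> carry_out(steps=[{"xyz": [0.5, 1, -2], "rot": [0, 0, 0]}, {"xyz": [1, 2, -5], "rot": [0, 0, 0]}, {"xyz": [1, 3, -8], "rot": [0, 0, 0]}, {"xyz": [1, 3, -10], "rot": [0, 0, 0]}, {"xyz": [1, 3, -10], "rot": [0, 0, 0]}, {"xyz": [1, 3, -10], "rot": [0, 0, 0]}])

```text
t: 18.3
tool_pos: [0.5766, 0.1947, 0.1648]
orientation: [2.765, -0.434, -0.073]
force: [0.5, 0.2, 0.6]
opening: 0.0374
```

Run:
```python
from h import *
cv2.imwrite(f"pics/wrist18.png",read_camera("wrist")[:,:,::-1])
im=cv2.imread("pics/wrist18.png");cv2.imwrite("pics/w18c.png",cv2.resize(im[110:260,270:450],(720,600),interpolation=cv2.INTER_CUBIC))
```

```text
(no output)
```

View pics/w18c.png

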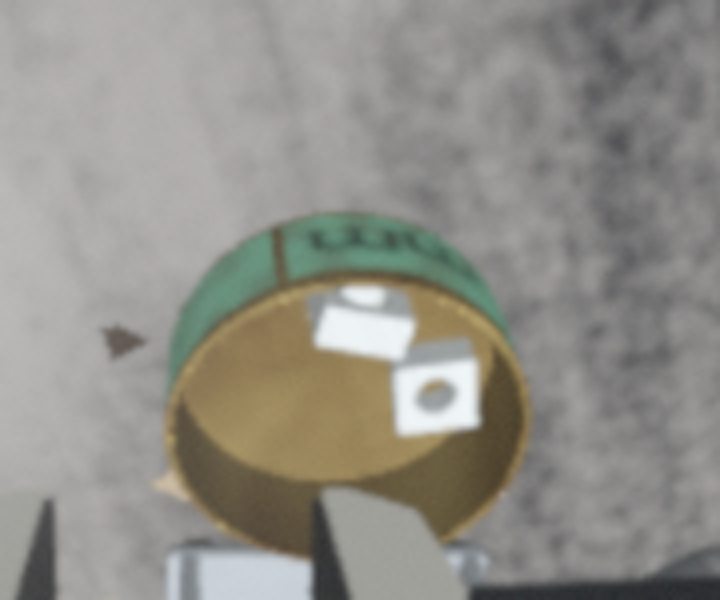

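Run:
```python
from h import *
w=calibration("wrist")
# back-project fisheye pixel to plane z
def fb(px,z):
    f=K(w)[0,0];d=np.array(px)-[w["cx"],w["cy"]];r=np.hypot(*d);t=r/f
    v=R.from_rotvec(w["attitude"]).apply([np.sin(t)*d[0]/r,np.sin(t)*d[1]/r,np.cos(t)]);return w["xyz"]+v*(z-w["xyz"][2])/v[2]
C=lambda x,y:(270+x/4,110+y/4)
for name,P in(("flat",[(393,363),(476,358),(482,430),(398,437)]),("standtop",[(325,302),(415,318),(405,360),(315,345)])):
  for z in(.003,.014,.025):
    q=[fb(C(*p),z) for p in P]
    print(name,z,[round(float(np.linalg.norm(q[i]-q[(i+1)%4])*1000),1) for i in range(4)],np.round(np.mean(q,0),3))
for z in(.014,.025):
    q=fb(C(393,363),z);print(z,(fproj(w,[q[0],q[1],.003])-[270,110])*4)
im=cv2.imread("pics/wrist18.png");cv2.imwrite("pics/w18d.png",cv2.resize(im[170:230,335:405],(770,660)[:2],interpolation=cv2.INTER_CUBIC)[:600])
```

```text
flat 0.003 [23.6, 26.0, 24.9, 26.4] [0.619 0.09  0.003]
flat 0.014 [22.6, 25.0, 23.9, 25.4] [0.619 0.098 0.014]
flat 0.025 [21.7, 24.0, 23.0, 24.3] [0.619 0.107 0.025]
standtop 0.003 [25.5, 13.9, 26.0, 13.9] [0.605 0.118 0.003]
standtop 0.014 [24.5, 13.3, 24.9, 13.4] [0.605 0.125 0.014]
standtop 0.025 [23.5, 12.8, 23.9, 12.8] [0.605 0.133 0.025]
0.014 [[387.28844055 340.04625427]]
0.025 [[381.37118238 316.48038329]]
```

View pics/w18d.png

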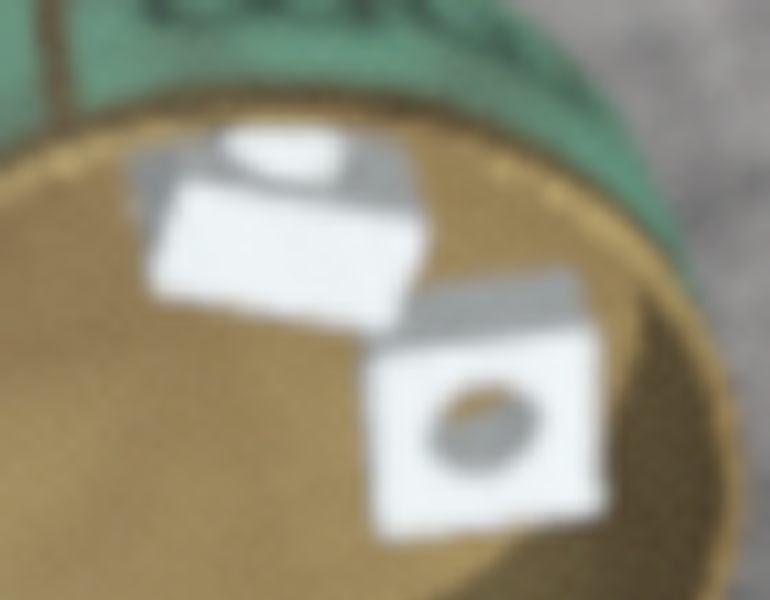

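Run:
```python
from h import *
w=calibration("wrist");s=read_state();rt=R.from_rotvec(s["orientation"]);m=R.from_rotvec(w["attitude"])
print(w["xyz"],m.apply([0,0,1]))
off=rt.inv().apply(w["xyz"]-s["tool_pos"]);rel=rt.inv()*m
print("cam in tool",off,"fwd in tool",rel.apply([0,0,1]))
# candidate poses: lean l, cam target above tin
for l in(20,0,-20,-35):
  for ang,dist in((None,.22),):
    Rt=R_tin(l); 
    # place TCP so that tin pt (.605,.125,.02) is seen; choose camera at height .30 directly above, offset -x_s by k
    for k in(.05,0,-.05,-.1):
        cam=np.array([.605,.125,.30])+Rs().apply([k,0,0]); tcp=cam-Rt.apply(off)
        v=np.array([.605,.125,.02])-cam;v/=np.linalg.norm(v)
        c=(Rt*rel).inv().apply(v);a=np.degrees(np.arccos(c[2]))
        print(l,k,np.round(tcp,3),"px dir",np.round(c,2),round(float(a)))
```

```text
[0.61262229 0.30771678 0.28189104] [-0.17361388 -0.54456916 -0.82055021]
cam in tool [-0.00038185 -0.07196961 -0.14937184] fwd in tool [-0.00142572  0.26084344  0.96538006]
20 0.05 [0.584 0.06  0.184] px dir [ 0.   -0.42  0.91] 25
20 0 [0.569 0.012 0.184] px dir [ 0.   -0.58  0.82] 35
20 -0.05 [ 0.553 -0.036  0.184] px dir [ 0.   -0.71  0.7 ] 45
20 -0.1 [ 0.538 -0.083  0.184] px dir [ 0.   -0.82  0.58] 55
0 0.05 [0.599 0.104 0.151] px dir [ 0.   -0.09  1.  ] 5
0 0 [0.583 0.056 0.151] px dir [ 0.   -0.26  0.97] 15
0 -0.05 [0.568 0.009 0.151] px dir [ 0.   -0.43  0.9 ] 25
0 -0.1 [ 0.552 -0.039  0.151] px dir [ 0.   -0.57  0.82] 35
-20 0.05 [0.616 0.157 0.135] px dir [0.   0.26 0.97] 15
-20 0 [0.6   0.109 0.135] px dir [0.   0.09 1.  ] 5
-20 -0.05 [0.585 0.062 0.135] px dir [ 0.   -0.09  1.  ] 5
-20 -0.1 [0.569 0.014 0.135] px dir [ 0.   -0.26  0.97] 15
-35 0.05 [0.629 0.198 0.136] px dir [0.   0.5  0.87] 30
-35 0 [0.614 0.15  0.136] px dir [0.   0.34 0.94] 20
-35 -0.05 [0.598 0.103 0.136] px dir [0.   0.17 0.99] 10
-35 -0.1 [0.583 0.055 0.136] px dir [0. 0. 1.] 0
```

Run:
```python
from h import *
go([.568,.015,.26],R_tin(0))
```

```text
t 18.35 xyz cm [ -0.92 -18.     9.44] rot deg [18.8 -5.9 -0.1] F [0.3 0.7 0.6] open 0.0376 q [ 0.4   0.42  1.32 -0.26  1.63  0.72]
```

>>> carry_out(steps=[{"xyz": [0, 0, 4], "rot": [0, 0, 0]}, {"xyz": [0, -0.5, 8], "rot": [3, -1, 0]}, {"xyz": [-0.2, -4, 9.4], "rot": [7, -2.2, 0]}, {"xyz": [-0.4, -8, 9.4], "rot": [11, -3.5, 0]}, {"xyz": [-0.6, -12, 9.4], "rot": [15, -4.7, 0]}, {"xyz": [-0.9, -16, 9.4], "rot": [18.8, -5.9, 0]}, {"xyz": [-0.9, -18, 9.4], "rot": [18.8, -5.9, 0]}, {"xyz": [-0.9, -18, 9.4], "rot": [18.8, -5.9, 0]}, {"xyz": [-0.9, -18, 9.4], "rot": [18.8, -5.9, 0]}])

```text
t: 19.25
tool_pos: [0.568, 0.0147, 0.2594]
orientation: [3.102, -0.488, 0.003]
force: [0.1, 0.0, -0.3]
opening: 0.037
```

Run:
```python
from h import *
cv2.imwrite(f"pics/wrist19.png",read_camera("wrist")[:,:,::-1]);cv2.imwrite(f"pics/scene19.png",read_camera("scene")[:,:,::-1])
im=cv2.imread("pics/wrist19.png");w=calibration("wrist");u=fproj(w,[.594,.115,.01])[0].astype(int);print(u)
x,y=max(u[0]-50,0),max(u[1]-40,0)
cv2.imwrite("pics/w19c.png",cv2.resize(im[y:y+80,x:x+100],None,fx=7,fy=7,interpolation=cv2.INTER_CUBIC))
```

```text
[311  95]
```

View pics/w19c.png

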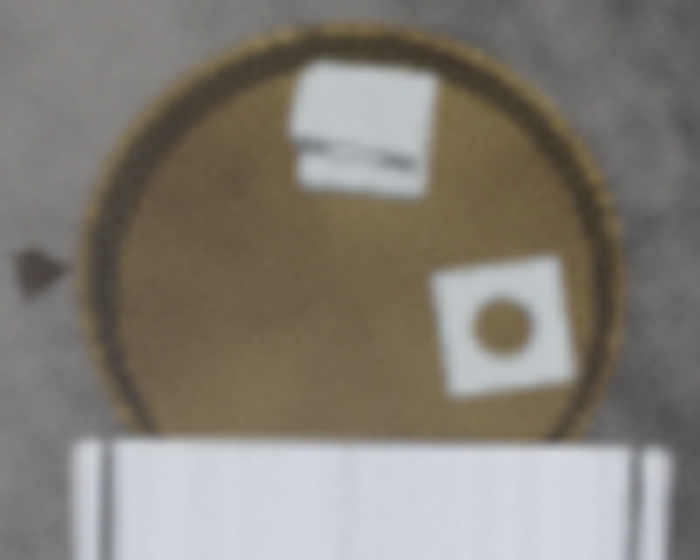

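```bash
python3 -c "
from plant import *
print(close_job())"
```

```text
the job is handed in; nothing more can be done
None
```

I stood the wide green-taped tin under the spout and tipped the tray by its tab. At about 0.6 rad the nuts slid out. I then lowered the tray until its rest was felt, let go, and handed the job in at about 19 s of the 61 allowed.

- **Tray:** the last pictures show it empty and back down. Its grip pose before release matched the one at the start, and the upward force rose to 7 N when it met the rest.
- **Tin:** it is upright on the bench, about 84 mm beyond the hinge along the pour by the gripper reading.
- **Nuts:** one lies flat. The other two form a cluster against the wall, which I read as one nut standing on edge on a flat one. The first close view of that cluster could have been a single nut. A second angle showed another upward-facing face beneath it, and no nut was seen in the tray or on the bench, so I count three in the tin. That count is inferred, because one nut is mostly hidden.
- **Bystanders:** the tacks tin, awl and screwdriver looked unmoved by eye in the overhead view taken after I let go of the tray. The gripper hid part of the awl in that picture.
- **Disagreement:** the camera estimates of the tin's starting place differed by about 5 mm. This did not affect the grasp or the placing.

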